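# Put the storage tubs away in the worktop drawer

## Robot

A 6-joint arm with a two-finger parallel gripper is mounted at the origin on a cart in front of the work surface, level with it; the furniture and walls round the work are solid. World frame = base frame: x ahead of the robot, y to its left, z up, the work surface at z = 0. Lengths are in mm, angles in rad, forces in N, time in s.
With the tool pointing down it reaches from about 350 to 850 mm from the base axis. Payload 8.1 kg.
Tool frame: the origin (TCP) lies at the very end of the fingers, on their centre line; the grasp point (between the pads) lies 19 mm behind it (arm.pinch_z is the distance from the TCP to the grasp point, in mm); z points along the fingers, y is the line along which they close (so a half turn about z gives the same grasp; the last joint's range is limited). The gripper opens to 85 mm and grips with 20 to 120 N. Pads are 22 mm wide; open, the fingers measure 114 mm over their backs; the gripper's body (76 mm by 85 mm) begins 54 mm behind the grasp point. The pads swing forward as they close: fully open they stand 13 mm farther back than shut.
Start: joints at [1.161, 0.13, 1.488, -0, 1.523, -0.085], TCP at [191.45, 568.641, 231.292] pointing down, gripper open.
Joint ranges: [-2.96, 2.96], [-0.89, 2.26], [0.02, 2.5], [-1.34, 4.48], [0, 2.73], [-2.66, 2.66]. Speed limits (rad/s): [2.39, 2.39, 2.79, 3.14, 3.14, 3.14].

## Interface

Orientations are given as a 3x3 rotation matrix whose columns are the frame's x, y, z axes.
In Python, from rig import arm gives the robot as it stands.
- The arm moves only by the shell command python3 -m handwheel 'ROWS' [FORCE]. ROWS is a JSON object whose one key "commands" holds a list of rows, each an object with "gripper": the opening, from 0 (shut) to 1 (fully open); "xyz": the shift along the tool's x, y, z in cm, a list of three; "dr": the turn, a rotation vector about the tool's x, y, z in degrees, a list of three. A call has 1 to 20 rows; each row shifts and turns the commanded pose from where the row before left it, along the tool's axes as they then stand; what a row does not reach is not made up. A row lasts 1/10 s, in which the tool goes at most 50 mm and 8.59 degrees, less where a joint would pass 70% of its speed; a pose out of reach is approached as far as the arm can. A call with a gripper value outside its range is refused whole. The fingers move at their own pace and stop on an object; FORCE is the grip in N (left out, the last holds). Time passes only in rows, so rows that do not move let the fingers close. It gives the time, the measured TCP pose, the force, the opening and the grip force at its end, in the units of the state.
- arm.get_state(): the state, without advancing time (a new reading comes with each control period).
- arm.read_camera(name): name is "scene" or "top"; returns the picture (384x512x3 uint8, red, green, blue); there is no depth.
- arm.camera_info(name): a dict with "vertical_fov" (degrees; the focal length in pixels is half the picture's height over the tangent of half this angle, whatever the lens; pixels are square), "cx", "cy" (the principal point, pixels), "k1" (the pictures are not rectified: a ray, as slopes to the right and down, at radius r is drawn at 1 + k1 r^2 times it, then the intrinsics apply), "rvec" (rotation vector, rad) and "tvec" (3), from world to camera coordinates, as OpenCV has them. Camera axes: x right, y down, z forward; pixel columns grow to the right and rows downward; lengths in mm; the calibration is good to about 2 mm. A picture is of the moment at which its call begins. camera_info takes no time and is no camera call.
- arm.sign_off(): hands the job in; it is judged then, once.
Trained networks look in the newest picture that a camera, given by its name, has taken for a name from the list of things; names that differ only in an ending like _2 or _b are one class to them, and where a whole thing is asked for, a point or a joint stands for the part that bears it (a point fixed in the world has none). Each returns a list of dicts, best first, with "score" (0 to 1); they miss things now and then, are a little off and sometimes report something else, mostly with a low value. They report only what shows in the picture. A call takes as long as a camera call.
- arm.boxes_of(camera, thing): "xy" ([column, row] in pixels, amid what is visible of it).
- arm.tip_of(camera, thing): "xy" ([column, row] in pixels: a listed point, or the origin of a listed thing).
The state is a dict: "clock": time; "q": joint angles; "qd": joint speeds; "joint_efforts": joint torques, N m; "tcp_pos": TCP position; "eef_rot": TCP orientation; "ft_force": force on the tool from outside, world axes, zero at the start; "moment": the same for the moment, N m; "grip_width": opening from 0.0 (shut) to 1.0 (fully open); "grip_force": force on a finger pad.
Only numpy, scipy, OpenCV 4.12 (cv2) and the standard library are available. Lean on these libraries where they do the work, as an engineer would, in place of code of your own. Each camera call takes 0.05 s, during which the arm holds its last target. There are 200 camera calls.

## Task

Put the four grey lidded tubs away in the open drawer of the small white unit, all standing flat on its floor side by side - they only all fit with the wide one across the drawer, front to back, at one end - and then push the drawer fully shut. Set the tubs down rather than dropping them, keep them upright, do not slam the drawer, and leave the lemon, the garlic, the wooden spoon and the dotted cup where they are.

Things in the scene. Friction and masses are not known exactly. Their poses are not given: they have to be found in the camera images.
- unit: low white drawer unit with wooden top, fixed: 165 mm deep, 256 wide, 97 high. Origin on the worktop under the middle of the carcass front; x runs into the unit (away from the robot), y left, z up. Tumbler and egg timer fixed on top, 70 or more behind the front. Its opening ends 83 above the worktop: a tub not standing on the drawer's floor (bar top then at 76) is stopped there
- drawer (a joint): opening of the drawer in m: 0 shut (rigid stop, the front panel's inner face on the carcass front), 0.145 fully open; slides along the unit's -x as it opens, friction about 1.5 N, stays where left
- drawer_floor (a point): centre of the drawer's inner floor, moves with it; axes as the unit's; 14 mm above the worktop. Inside 127 along x by 214 along y, open above; sides and back 6 thick, 30 high. Front panel 246 wide, 14 thick, outer (robot) face at x = -77.5, from 8 below to 49 above this floor; push its middle to close. No handle, thin steel strip on its top edge
- wide_tub: the widest tub: rectangular, lid 119 long (its x) by 72 wide (its y); grip bar 56 long; about 0.30 kg; grey body, white fixed lid. Origin under the centre of its base, z up. Lid 6 thick, top 44 above the base, overhanging the body by 3; on its middle a grip bar along x, 12 wide (y), 44 to 62 above the base, to be pinched from above
- long_tub: the longest tub: rectangular, lid 130 long (its x) by 58 wide (its y); grip bar 56 long; about 0.26 kg; grey body, white fixed lid. Origin under the centre of its base, z up. Lid 6 thick, top 44 above the base, overhanging the body by 3; on its middle a grip bar along x, 12 wide (y), 44 to 62 above the base, to be pinched from above
- short_tub: the short tub: rectangular, nearly square, lid 68 long (its x) by 58 wide (its y); grip bar 44 long; about 0.18 kg; grey body, white fixed lid. Origin under the centre of its base, z up. Lid 6 thick, top 44 above the base, overhanging the body by 3; on its middle a grip bar along x, 12 wide (y), 44 to 62 above the base, to be pinched from above
- round_tub: the round tub: lid 58 in diameter; grip bar 44 long along its x; about 0.15 kg; grey body, white fixed lid. Origin under the centre of its base, z up. Lid 6 thick, top 44 above the base, overhanging the body by 3; on its middle a grip bar along x, 12 wide (y), 44 to 62 above the base, to be pinched from above
- lemon: yellow lemon, 74x53x52, lying on the worktop; bystander
- garlic: garlic bulb, 50 across; bystander
- wooden_spoon: wooden spoon 330 long, lying at the back; bystander
- mug_c: small white cup with dots and a handle, 63 across, 55 high, to the left; bystander

How it is judged (in metres and radians):
On the way:
1. all four tubs stand flat on the floor of the open drawer, let go (z of wide_tub in the frame of drawer_floor between -0.004 and 0.004 m and angle between each of wide_tub, long_tub, short_tub, round_tub's own z axis and vertical below 0.06 rad and x of wide_tub in the frame of drawer_floor between -0.0335 and 0.0335 m and y of wide_tub in the frame of drawer_floor between -0.077 and 0.077 m and z of long_tub in the frame of drawer_floor between -0.004 and 0.004 m and x of long_tub in the frame of drawer_floor between -0.0395 and 0.0395 m and y of long_tub in the frame of drawer_floor between -0.083 and 0.083 m and z of short_tub in the frame of drawer_floor between -0.004 and 0.004 m and x of short_tub in the frame of drawer_floor between -0.0395 and 0.0395 m and y of short_tub in the frame of drawer_floor between -0.083 and 0.083 m and z of round_tub in the frame of drawer_floor between -0.004 and 0.004 m and x of round_tub in the frame of drawer_floor between -0.0395 and 0.0395 m and y of round_tub in the frame of drawer_floor between -0.083 and 0.083 m and contact force between the fingers and wide_tub below 0.05 N and contact force between the fingers and long_tub below 0.05 N and contact force between the fingers and short_tub below 0.05 N and contact force between the fingers and round_tub below 0.05 N and value of joint drawer above 0.08 m), for 0.2 s.
At the end, for the whole second after the job is handed in: All four tubs stand upright (within 0.06 rad) on the drawer's floor (base within 4 mm of it), inside its walls, at rest and released, and the drawer is shut to within 4 mm (z of wide_tub in the frame of drawer_floor between -0.004 and 0.004 m and angle between each of wide_tub, long_tub, short_tub, round_tub's own z axis and vertical below 0.06 rad and x of wide_tub in the frame of drawer_floor between -0.0335 and 0.0335 m and y of wide_tub in the frame of drawer_floor between -0.077 and 0.077 m and z of long_tub in the frame of drawer_floor between -0.004 and 0.004 m and x of long_tub in the frame of drawer_floor between -0.0395 and 0.0395 m and y of long_tub in the frame of drawer_floor between -0.083 and 0.083 m and z of short_tub in the frame of drawer_floor between -0.004 and 0.004 m and x of short_tub in the frame of drawer_floor between -0.0395 and 0.0395 m and y of short_tub in the frame of drawer_floor between -0.083 and 0.083 m and z of round_tub in the frame of drawer_floor between -0.004 and 0.004 m and x of round_tub in the frame of drawer_floor between -0.0395 and 0.0395 m and y of round_tub in the frame of drawer_floor between -0.083 and 0.083 m and linear speed of each of wide_tub, long_tub, short_tub, round_tub below 0.02 m/s and contact force between the fingers and wide_tub below 0.05 N and contact force between the fingers and long_tub below 0.05 N and contact force between the fingers and short_tub below 0.05 N and contact force between the fingers and round_tub below 0.05 N and value of joint drawer below 0.004 m); the robot touches nothing.
It fails at once if the lemon, garlic, wooden spoon or dotted cup is displaced by more than 40 mm (distance of any of lemon, garlic, wooden_spoon, mug_c from where it was at the start of the episode above 0.04 m).
It fails at once if a tub is tipped by more than 0.6 rad (angle between any of wide_tub, long_tub, short_tub, round_tub's own z axis and vertical above 0.6 rad).
It fails at once if a tub is dropped (moves at over 0.8 m/s, out of the fingers) ((linear speed of wide_tub above 0.8 m/s and contact force between the fingers and wide_tub below 0.05 N) or (linear speed of long_tub above 0.8 m/s and contact force between the fingers and long_tub below 0.05 N) or (linear speed of short_tub above 0.8 m/s and contact force between the fingers and short_tub below 0.05 N) or (linear speed of round_tub above 0.8 m/s and contact force between the fingers and round_tub below 0.05 N)).
It fails at once if the drawer is slammed (closes faster than 0.5 m/s) (velocity of joint drawer below -0.5 m/s).
It also fails if it takes over 72 s, if anything falls off the work surface, if the arm or the gripper's body presses on something with over 40 N, if the wrist force passes 120 N, or if a joint passes its speed limit or range.

## Working session

There is one attempt and no reset: what is moved stays moved. The work goes in short steps, Python scripts to look and compute and a shell command to move; the robot and the scene stay as the last step left them, time stands still between calls to the robot, and variables do not carry over. Pictures are saved under pics/ and viewed, at most 10 in all, crops included, and the job is handed in when it is done.

```bash
mkdir -p pics; ls; python3 - <<'E'
from rig import arm
import cv2,numpy as np
for c in("scene","top"):
    im=arm.read_camera(c); cv2.imwrite(f"pics/{c}0.png",cv2.cvtColor(im,cv2.COLOR_RGB2BGR))
    print(c,arm.camera_info(c))
    for t in("unit","drawer_floor","wide_tub","long_tub","short_tub","round_tub","lemon","garlic","mug_c"):
        print(t,[(np.round(d["xy"]),round(d["score"],2)) for d in arm.tip_of(c,t)[:3]],[(np.round(d["xy"]),round(d["score"],2)) for d in arm.boxes_of(c,t)[:2]])
print(arm.get_state())
E
```

```text
pics
scene {'vertical_fov': 43.0589579895335, 'cx': 254.35361676326718, 'cy': 198.01907543298145, 'k1': 0.008140892586838035, 'rvec': array([ 1.11458434, -1.97167564,  1.26161536]), 'tvec': array([ 393.03837434,  188.79985538, 1387.09618863])}
unit [(array([336., 184.]), 0.83)] [(array([332., 168.]), 0.67)]
drawer_floor [(array([350., 190.]), 0.77), (array([232., 223.]), 0.66)] [(array([348., 187.]), 0.91)]
wide_tub [(array([296., 216.]), 0.95)] [(array([295., 208.]), 0.96)]
long_tub [(array([233., 223.]), 0.58)] [(array([233., 215.]), 0.7), (array([201., 228.]), 0.4)]
short_tub [(array([199., 236.]), 0.8)] [(array([202., 229.]), 0.93), (array([248., 198.]), 0.37)]
round_tub [(array([267., 217.]), 0.58)] [(array([268., 208.]), 0.76), (array([295., 208.]), 0.29)]
lemon [(array([245., 207.]), 0.55), (array([192., 224.]), 0.5), (array([226., 197.]), 0.49)] [(array([246., 202.]), 0.62)]
garlic [(array([189., 223.]), 0.58)] [(array([189., 217.]), 0.7), (array([233., 219.]), 0.39)]
mug_c [(array([145., 238.]), 0.8)] []
top {'vertical_fov': 48.761973166966676, 'cx': 252.19852829360877, 'cy'
[... 991 characters left out ...]

        1.52298341e+00, -8.53758746e-02]), 'qd': array([-0.00331874,  0.00047748,  0.00166435, -0.00031967,  0.00067586,
        0.00116913]), 'joint_efforts': array([ 1.26774048e-03, -5.69303262e+01, -5.00854719e+01, -1.28327129e-04,
        1.24908605e-03, -9.33811577e-06]), 'tcp_pos': array([191.43955991, 568.6593815 , 231.29924789]), 'eef_rot': array([[-9.47714668e-01,  3.19118956e-01, -1.94479535e-06],
       [ 3.19118956e-01,  9.47714668e-01,  2.53984218e-05],
       [ 9.94822894e-06,  2.34498359e-05, -1.00000000e+00]]), 'ft_force': array([0.0486083 , 0.15470705, 0.72211119]), 'moment': array([ 0.00533706,  0.01629106, -0.0264777 ]), 'grip_force': 0.0, 'grip_width': 1.003031797818511}
```

View pics/top0.png

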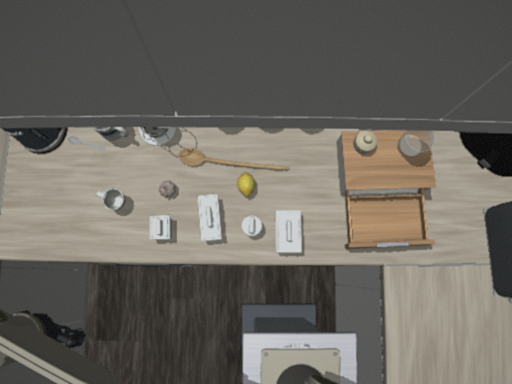

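View pics/scene0.png

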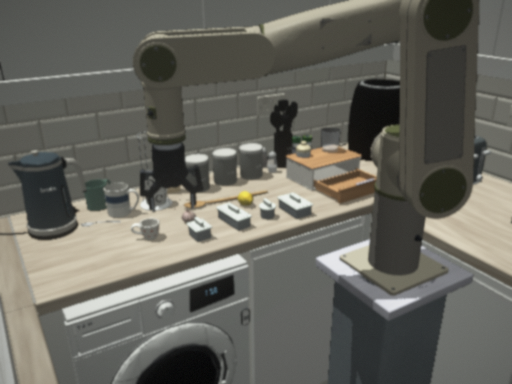

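Both pictures show the open drawer at the right (top px about 387,220) with all four tubs left of it: wide (289,232), round (252,227), long (209,217) and short (160,228). The spoon, lemon and garlic lie behind them. Next I rectify the top picture onto the lid plane (z = 44, also the height of the drawer's side tops) and measure there.

```bash
cat > h.py <<'E'
from rig import arm
import cv2,numpy as np
X1,Y1=720,360   # rectified picture: row=(X1-x)*S, col=(Y1-y)*S
def cam(c):
    i=arm.camera_info(c); f=192/np.tan(np.radians(i["vertical_fov"]/2))
    K=np.array([[f,0,i["cx"]],[0,f,i["cy"]],[0,0,1.]]); return K,np.array([i["k1"],0,0,0.]),i["rvec"],i["tvec"]
def proj(c,P):
    K,d,r,t=cam(c); return cv2.projectPoints(np.float64(P).reshape(-1,1,3),r,t,K,d)[0][:,0]
def unproj(c,uv,z):
    K,d,r,t=cam(c); n=cv2.undistortPoints(np.float64(uv).reshape(-1,1,2),K,d)[:,0]
    R=cv2.Rodrigues(r)[0]; C=-R.T@t; D=np.c_[n,np.ones(len(n))]@R
    return C+D*((z-C[2])/D[:,2])[:,None]
def rect(im,z,S=1,c="top",x=(300,720),y=(-420,360)):
    xs=np.arange(x[1],x[0],-1/S); ys=np.arange(y[1],y[0],-1/S)
    g=np.stack(np.meshgrid(xs,ys,indexing="ij")+[np.full((len(xs),len(ys)),z)],-1) if False else np.dstack([*np.meshgrid(xs,ys,indexing="ij"),np.full((len(xs),len(ys)),float(z))])
    uv=proj(c,g).reshape(len(xs),len(ys),2).astype(np.float32)
    return cv2.remap(im,uv[...,0],uv[...,1],cv2.INTER_CUBIC)
E
python3 - <<'E'
from h import *
im=np.mean([arm.read_camera("top") for _ in range(4)],0).astype(np.uint8)
np.save("top0.npy",im)
r=rect(im,44.)
cv2.imwrite("pics/rect0.png",cv2.cvtColor(r,cv2.COLOR_RGB2BGR))
for n,uv,z in [("wide",(290,232),30),("long",(208,217),30),("short",(156,225),30),("round",(254,226),30),("floor",(383,216),14),("lemon",(245,184),25),("garlic",(167,189),20),("mug",(113,197),30)]:
    print(n,unproj("top",uv,z).round())
h=cv2.cvtColor(r,cv2.COLOR_RGB2HSV)
m=((h[...,2]>165)&(h[...,1]<45)).astype(np.uint8)
m=cv2.morphologyEx(m,cv2.MORPH_OPEN,np.ones((5,5)));m=cv2.morphologyEx(m,cv2.MORPH_CLOSE,np.ones((9,9)))
cs,_=cv2.findContours(m,cv2.RETR_EXTERNAL,cv2.CHAIN_APPROX_NONE)
for c in cs:
    if cv2.contourArea(c)>800:
        b=cv2.minAreaRect(c); print("ctr",round(X1-b[0][1],1),round(Y1-b[0][0],1),np.round(b[1]),round(b[2],1),cv2.contourArea(c))
E
```

```text
wide [[433.  28.  30.]]
long [[473. 260.  30.]]
short [[449. 408.  30.]]
round [[449. 130.  30.]]
floor [[ 482. -246.   14.]]
lemon [[571. 157.  25.]]
garlic [[555. 383.  20.]]
mug [[528. 537.  30.]]
ctr 440.8 -68.1 [ 33. 117.] 87.4 2552.0
ctr 509.1 -391.0 [21. 56.] 88.8 1043.0
ctr 469.0 96.5 [242. 527.] 90.0 60196.0
ctr 598.0 270.1 [183.  54.] 5.7 4784.0
ctr 607.1 11.5 [ 28. 241.] 87.0 3616.0
ctr 650.8 160.0 [222.  38.] 4.2 2412.0
ctr 675.5 -55.0 [13. 98.] 90.0 915.5
ctr 698.0 -196.0 [44. 52.] 90.0 1293.5
ctr 710.0 -56.5 [ 20. 123.] 90.0 1687.0
ctr 696.5 200.5 [ 47. 297.] 90.0 8023.0
```

View pics/rect0.png

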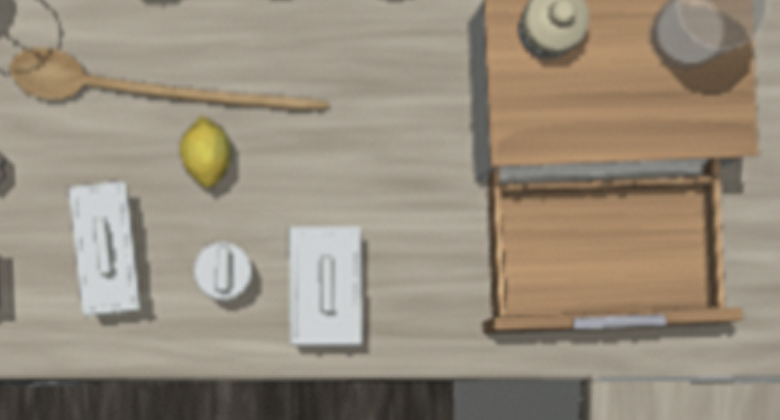

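The rectified picture shows the lids and drawer sharply, with the short tub just off its left edge. Now I fit the known outlines for exact poses.

```bash
cat >> h.py <<'E'
from scipy.optimize import minimize
from scipy.ndimage import map_coordinates
def poly(w,h,n=40):   # outline samples and outward normals of a w (x) by h (y) rectangle
    t=np.linspace(-.48,.48,n); P=[];N=[]
    for s in(1,-1):
        P+=[np.c_[0*t+s*w/2,t*h],np.c_[t*w,0*t+s*h/2]]; N+=[np.tile([s,0],(n,1)),np.tile([0,s],(n,1))]
    return np.vstack(P),np.vstack(N)
def circ(d):
    a=np.linspace(0,2*np.pi,160); N=np.c_[np.cos(a),np.sin(a)]; return N*d/2,N
def fit(G,parts,p0,c="top",amp=(12,12,.3),e=2.5,signed=True):
    # parts: (points, normals, z); contrast inside minus outside along outlines
    def score(p):
        cs,sn=np.cos(p[2]),np.sin(p[2]); R=np.array([[cs,-sn],[sn,cs]]); tot=0
        for P,N,z in parts:
            v=[]
            for k in(-e,e):
                Q=(P+k*N)@R.T+p[:2]; uv=proj(c,np.c_[Q,np.full(len(Q),z)])
                v.append(map_coordinates(G,[uv[:,1],uv[:,0]],order=1,mode="nearest"))
            d=v[0]-v[1]; tot+=np.mean(d if signed else np.abs(d))
        return -tot
    rng=np.random.default_rng(0); best=None
    S=[p0]+[np.array(p0)+rng.uniform(-1,1,3)*amp for _ in range(250)]
    S=sorted(S,key=score)[:6]
    rs=[minimize(score,s,method="Nelder-Mead",options=dict(initial_simplex=np.array([s]+[np.array(s)+d for d in np.diag([3,3,.05])]))) for s in S]
    b=min(rs,key=lambda r:r.fun); return b.x,-b.fun
LID=dict(wide=(119,72,56),long=(130,58,56),short=(68,58,44),round=(58,58,44))
def whiteness(im):
    im=im.astype(float); return im.min(2)
def fit_tub(G,n,p0,z=44.,amp=(12,12,.3)):
    w,h,b=LID[n]
    parts=[(*(circ(58) if n=="round" else poly(w,h)),z)]
    x,s=fit(G,parts,p0,amp=amp)
    return x,s
E
python3 - <<'E'
from h import *
im=np.load("top0.npy"); G=whiteness(im)
for n,p in dict(wide=(435,34,0),long=(473,256,.1),short=(448,408,0),round=(449,136,0)).items():
    x,s=fit_tub(G,n,p); print(n,x.round(2),round(s,1))
# drawer: side/back wall tops at z 44; panel top at z 63
P,N=poly(127,214); back=(P[:,0]>63)|(abs(P[:,1])>106)
g=cv2.cvtColor(im,cv2.COLOR_RGB2GRAY).astype(float)
inner=(P[back],N[back],44.)
t=np.linspace(-.48,.48,60)
pf=(np.r_[np.c_[0*t-77.5,t*246]],np.tile([-1.,0],(60,1)),63.)
pe=(np.array([[-70.5,123],[-73,123],[-68,123],[-70.5,-123],[-73,-123],[-68,-123]],float),np.array([[0,1.]]*3+[[0,-1.]]*3),63.)
Po,No=poly(139,226); o=abs(Po[:,1])>112; outer=(Po[o],No[o],44.)
for nm,parts in dict(all=[inner,outer,pf,pe],inner=[inner],front=[pf,pe],outer=[outer,pf]).items():
    x,s=fit(g,parts,(478,-246,0),amp=(10,10,.06),signed=False); print(nm,x.round(3),round(s,1))
R=lambda x:np.array([[np.cos(x[2]),-np.sin(x[2])],[np.sin(x[2]),np.cos(x[2])]])
x,s=fit(g,[inner,outer,pf,pe],(478,-246,0),amp=(10,10,.06),signed=False)
big=cv2.resize(im[155:260,140:440],None,fx=2.66,fy=2.66,interpolation=cv2.INTER_CUBIC)
def dr(Q,z):
    for u in proj("top",np.c_[Q,np.full(len(Q),z)]): cv2.circle(big,tuple(int(v) for v in ((u-[140,155]+.5)*2.66)),0,(255,0,0),-1)
for q in [inner,outer,pf]: dr(q[0]@R(x).T+x[:2],q[2])
for n,p in dict(wide=(435,34,0),long=(473,256,.1),short=(448,408,0),round=(449,136,0)).items():
    y,_=fit_tub(G,n,p); w,h,b=LID[n]; dr((circ(58) if n=="round" else poly(w,h))[0]@R(y).T+y[:2],44); 
    if n!="round": dr(poly(b,12)[0]@R(y).T+y[:2],62)
cv2.imwrite("pics/fit0.png",cv2.cvtColor(big,cv2.COLOR_RGB2BGR))
E
```

```text
wide [435.34  35.02   0.  ] 59.6Traceback (most recent call last):
  File "<stdin>", line 4, in <module>
  File "h.py", line 49, in fit_tub
    x,s=fit(G,parts,p0,amp=amp)
        ~~~^^^^^^^^^^^^^^^^^^^^
  File "h.py", line 41, in fit
    rs=[minimize(score,s,method="Nelder-Mead",options=dict(initial_simplex=np.array([s]+[np.array(s)+d for d in np.diag([3,3,.05])]))) for s in S]
        ~~~~~~~~^^^^^^^^^^^^^^^^^^^^^^^^^^^^^^^^^^^^^^^^^^^^^^^^^^^^^^^^^^^^^^^^^^^^^^^^^^^^^^^^^^^^^^^^^^^^^^^^^^^^^^^^^^^^^^^^^^^^^^
    res = _minimize_neldermead(fun, x0, args, callback, bounds=bounds,
                               **options)
    fxcc = func(xcc)
    fx = function(np.copy(x), *(wrapper_args + args))
  File "h.py", line 34, in score
    Q=(P+k*N)@R.T+p[:2]; uv=proj(c,np.c_[Q,np.full(len(Q),z)])
                            ~~~~^^^^^^^^^^^^^^^^^^^^^^^^^^^^^^
  File "h.py", line 8, in proj
    K,d,r,t=cam(c); return cv2.projectPoints(np.float64(P).reshape(-1,1,3),r,t,K,d)[0][:,0]
            ~~~^^^
  File "h.py", line 5, in cam
    i=arm.camera_info(c); f=192/np.tan(np.radians(i["vertical_fov"]/2))
ValueError: time passes only in moves, steps and waits
```

camera_info limits how often it can be called without time passing, so I'll cache it.

```bash
sed -i 's/^def cam(c):/import functools\n@functools.lru_cache(None)\ndef cam(c):/' h.py
cat > m0.py <<'E'
from h import *
im=np.load("top0.npy"); G=whiteness(im)
T={}
for n,p in dict(wide=(435,34,0),long=(473,256,.1),short=(448,408,0),round=(449,136,0)).items():
    x,s=fit_tub(G,n,p); T[n]=x; print(n,x.round(3),round(s,1))
P,N=poly(127,214); back=(P[:,0]>63)|(abs(P[:,1])>106)
g=cv2.cvtColor(im,cv2.COLOR_RGB2GRAY).astype(float)
inner=(P[back],N[back],44.)
t=np.linspace(-.48,.48,60)
pf=(np.c_[0*t-77.5,t*246],np.tile([-1.,0],(60,1)),63.)
pe=(np.array([[-70.5,123],[-73,123],[-68,123],[-70.5,-123],[-73,-123],[-68,-123]],float),np.array([[0,1.]]*3+[[0,-1.]]*3),63.)
Po,No=poly(139,226); o=abs(Po[:,1])>112; outer=(Po[o],No[o],44.)
for nm,parts in dict(inner=[inner],front=[pf,pe],outer=[outer,pf],all=[inner,outer,pf,pe]).items():
    x,s=fit(g,parts,(478,-246,0),amp=(10,10,.06),signed=False); print(nm,x.round(3),round(s,1))
R=lambda x:np.array([[np.cos(x[2]),-np.sin(x[2])],[np.sin(x[2]),np.cos(x[2])]])
big=cv2.resize(im[155:260,140:440],None,fx=2.66,fy=2.66,interpolation=cv2.INTER_CUBIC)
def dr(Q,z):
    for u in proj("top",np.c_[Q,np.full(len(Q),z)]): cv2.circle(big,tuple(int(v) for v in ((u-[140,155]+.5)*2.66)),0,(255,0,0),-1)
for q in [inner,outer,pf]: dr(q[0]@R(x).T+x[:2],q[2])
for n,y in T.items():
    w,h,b=LID[n]; dr((circ(58) if n=="round" else poly(w,h))[0]@R(y).T+y[:2],44)
    if n!="round": dr(poly(b,12)[0]@R(y).T+y[:2],62)
cv2.imwrite("pics/fit0.png",cv2.cvtColor(big,cv2.COLOR_RGB2BGR))
E
python3 m0.py
```

```text
wide [4.35339e+02 3.50170e+01 4.00000e-03] 59.6
long [4.72170e+02 2.56242e+02 1.14000e-01] 59.9
short [4.42117e+02 3.95158e+02 3.90000e-02] 59.0
round [4.49801e+02 1.37729e+02 3.14000e-01] 53.9
inner [ 4.70145e+02 -2.36669e+02  3.60000e-02] 48.0
front [ 4.71217e+02 -2.48354e+02  4.60000e-02] 78.2
outer [ 4.71280e+02 -2.42264e+02  3.90000e-02] 109.9
all [ 4.71046e+02 -2.42055e+02  3.20000e-02] 165.3
```

View pics/fit0.png

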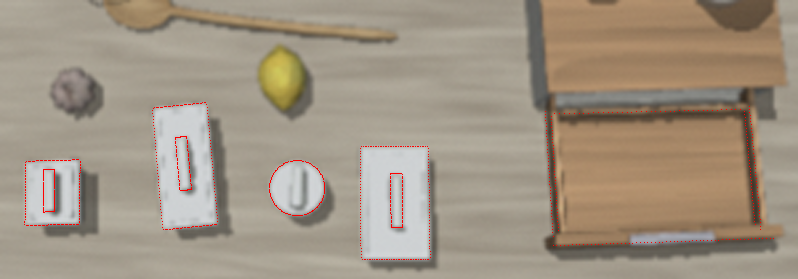

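The outlines sit well on all four lids, and their sizes agree. The drawer's fits disagree in y by a few mm, so I'll refine that before placing anything. Next I work out the move to the wide tub.

```bash
cat > plan.py <<'E'
import sys,numpy as np
from rig import arm
# plan.py x y z yaw_of_bar(rad): turn about tool z (deg), then shift along turned tool axes (cm)
x,y,z,yaw=map(float,sys.argv[1:5]); s=arm.get_state(); R=s["eef_rot"]; p=s["tcp_pos"]
a=np.arctan2(R[1,0],R[0,0])
for k in (0,1):
    d=(yaw+k*np.pi-a+np.pi)%(2*np.pi)-np.pi
    c,sn=np.cos(a+d),np.sin(a+d); Rn=np.array([[c,sn,0],[sn,-c,0],[0,0,-1]])
    print("dz_deg %.1f"%-np.degrees(d),"shift_cm",(Rn.T@(np.array([x,y,z])-p)/10).round(2),"q6~%.2f"%(s["q"][5]+np.arctan2(y,x)-s["q"][0]-d))
print("t",round(s["clock"],1),p.round(1),"tilt",R[:,2].round(3),"q",s["q"].round(2))
E
python3 plan.py 435.3 35 150 0.004
```

```text
dz_deg 161.2 shift_cm [24.17 53.46  8.13] q6~1.65
dz_deg -18.8 shift_cm [-24.17 -53.46   8.13] q6~-1.49
t 2.1 [191.4 568.7 231.3] tilt [ 0.  0. -1.] q [ 1.16  0.13  1.49 -0.    1.52 -0.09]
```

```bash
python3 -m handwheel '{"commands":[{"gripper":0.5,"xyz":[0,0,0],"dr":[0,0,-6.3]},{"gripper":0.5,"xyz":[0,0,0],"dr":[0,0,-6.3]},{"gripper":0.5,"xyz":[0,0,0],"dr":[0,0,-6.2]},{"gripper":0.5,"xyz":[-1.9,-4.1,0.6],"dr":[0,0,0]},{"gripper":0.5,"xyz":[-1.9,-4.1,0.6],"dr":[0,0,0]},{"gripper":0.5,"xyz":[-1.9,-4.1,0.6],"dr":[0,0,0]},{"gripper":0.5,"xyz":[-1.9,-4.1,0.6],"dr":[0,0,0]},{"gripper":0.5,"xyz":[-1.9,-4.1,0.6],"dr":[0,0,0]},{"gripper":0.5,"xyz":[-1.9,-4.1,0.6],"dr":[0,0,0]},{"gripper":0.5,"xyz":[-1.9,-4.1,0.6],"dr":[0,0,0]},{"gripper":0.5,"xyz":[-1.9,-4.1,0.6],"dr":[0,0,0]},{"gripper":0.5,"xyz":[-1.8,-4.1,0.6],"dr":[0,0,0]},{"gripper":0.5,"xyz":[-1.8,-4.1,0.6],"dr":[0,0,0]},{"gripper":0.5,"xyz":[-1.8,-4.1,0.6],"dr":[0,0,0]},{"gripper":0.5,"xyz":[-1.8,-4.1,0.7],"dr":[0,0,0]},{"gripper":0.5,"xyz":[-1.8,-4.2,0.7],"dr":[0,0,0]},{"gripper":0.5,"xyz":[0,0,0],"dr":[0,0,0]},{"gripper":0.5,"xyz":[0,0,0],"dr":[0,0,0]}]}' 40; python3 plan.py 435.3 35 48 0.004
```

```text
clock: 3.9
tcp_pos: [435.2, 34.5, 151.1]
eef_rot: [[-1.0, -0.0, -0.001], [-0.0, 1.0, 0.0], [0.001, 0.0, -1.0]]
ft_force: [0.4, 0.7, 0.1]
grip_width: 0.5
grip_force: 0.0
dz_deg 179.8 shift_cm [ 1.000e-02 -5.000e-02  1.031e+01] q6~1.65
dz_deg -0.2 shift_cm [-1.000e-02  5.000e-02  1.031e+01] q6~-1.49
t 3.9 [435.2  34.5 151.1] tilt [-0.001  0.    -1.   ] q [-0.04 -0.28  2.02  0.    1.4  -1.61]
```

```bash
python3 -m handwheel '{"commands":[{"gripper":0.5,"xyz":[0,0,4],"dr":[0,0,0]},{"gripper":0.5,"xyz":[0,0,4],"dr":[0,0,0]},{"gripper":0.5,"xyz":[0,0,2.3],"dr":[0,0,0]},{"gripper":0.5,"xyz":[0,0,0],"dr":[0,0,0]},{"gripper":0,"xyz":[0,0,0],"dr":[0,0,0]},{"gripper":0,"xyz":[0,0,0],"dr":[0,0,0]},{"gripper":0,"xyz":[0,0,0],"dr":[0,0,0]},{"gripper":0,"xyz":[0,0,0],"dr":[0,0,0]},{"gripper":0,"xyz":[0,0,0],"dr":[0,0,0]}]}' 60; python3 - <<'E'
from h import *
im=np.mean([arm.read_camera("top") for _ in range(2)],0).astype(np.uint8)
r=rect(im,44.,3,x=(375,570),y=(-375,-115)); np.save("top1.npy",im)
r=rect(im,44.,3,x=(375,565),y=(-378,-115))
cv2.imwrite("pics/drawer.png",cv2.cvtColor(r,cv2.COLOR_RGB2BGR))
E
```

```text
clock: 4.8
tcp_pos: [437.0, 35.5, 50.3]
eef_rot: [[-1.0, -0.003, 0.004], [-0.003, 1.0, 0.0], [-0.004, 0.0, -1.0]]
ft_force: [-1.4, 0.7, 8.5]
grip_width: 0.12
grip_force: 62.2
```

View pics/drawer.png

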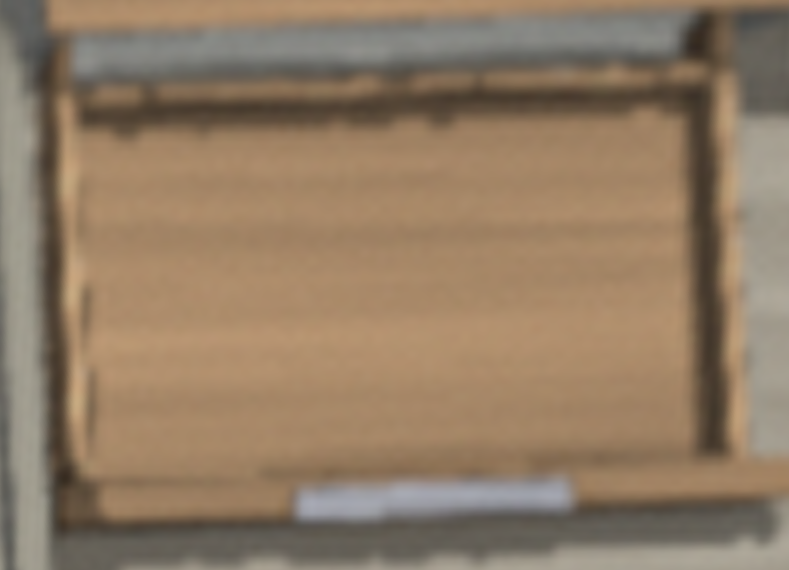

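The drawer's top rims are clear here: left rim inner edge at cols 75 to 86, right rim from 712 to 728, back rim at rows 102 to 83. That puts the floor centre near (471, -248) with yaw about 0.037. I'll check with edge profiles, and use the held tub to check the camera's offset.

```bash
cat > prof.py <<'E'
from h import *
im=np.load("top1.npy"); g=cv2.cvtColor(im,cv2.COLOR_RGB2GRAY).astype(float)
def samp(c,yaw,u,v,z):
    x=c[0]+np.cos(yaw)*u-np.sin(yaw)*v; y=c[1]+np.sin(yaw)*u+np.cos(yaw)*v
    uv=proj("top",np.c_[x.ravel(),y.ravel(),np.full(x.size,z)]); return map_coordinates(g,[uv[:,1],uv[:,0]],order=3).reshape(x.shape)
c=(471,-248.5)
def show(t,a,off): print(t," ".join(f"{o}:{v:.0f}" for o,v in zip(off,a)))
for lo,hi in((-45,0),(0,45)):
  for s in(1,-1):
    off=np.arange(98,124,2)*s; U,V=np.meshgrid(np.linspace(lo,hi,40),off,indexing="ij"); show(f"side u{lo}..{hi}",samp(c,.037,U,V,44.).mean(0),off)
for lo,hi in((-90,-50),(50,90)):
    off=np.arange(54,80,2); U,V=np.meshgrid(off,np.linspace(lo,hi,60),indexing="ij"); show(f"back v{lo}",samp(c,.037,U,V,44.).mean(1),off)
    off=np.arange(-88,-54,2); U,V=np.meshgrid(off,np.linspace(lo,hi,60),indexing="ij"); show(f"panel v{lo}",samp(c,.037,U,V,63.).mean(1),off)
for s in(1,-1):
    off=np.arange(114,134,2)*s; U,V=np.meshgrid(np.linspace(-75,-66,10),off,indexing="ij"); show("panel end",samp(c,.037,U,V,63.).mean(0),off)
x,s=fit_tub(whiteness(im),"wide",(436,35,0),amp=(6,6,.05)); print("wide in grip",x.round(3),s.round(1),arm.get_state()["tcp_pos"].round(1))
E
python3 prof.py
```

```text
side u-45..0 98:148 100:148 102:142 104:127 106:130 108:154 110:156 112:121 114:80 116:64 118:79 120:110 122:139
side u-45..0 -98:89 -100:69 -102:61 -104:66 -106:89 -108:123 -110:150 -112:154 -114:152 -116:154 -118:157 -120:158 -122:158
side u0..45 98:144 100:144 102:142 104:139 106:143 108:157 110:156 112:123 114:83 116:68 118:84 120:113 122:136
side u0..45 -98:87 -100:68 -102:61 -104:69 -106:93 -108:126 -110:149 -112:156 -114:155 -116:155 -118:156 -120:157 -122:157
back v-90 54:101 56:84 58:72 60:69 62:85 64:109 66:120 68:110 70:96 72:94 74:106 76:122 78:133
panel v-90 -88:96 -86:95 -84:94 -82:87 -80:77 -78:83 -76:105 -74:127 -72:135 -70:135 -68:133 -66:125 -64:116 -62:112 -60:117 -58:123 -56:129
back v50 54:100 56:83 58:71 60:65 62:75 64:97 66:110 68:107 70:98 72:100 74:110 76:122 78:131
panel v50 -88:97 -86:96 -84:94 -82:85 -80:74 -78:85 -76:112 -74:128 -72:132 -70:132 -68:129 -66:123 -64:124 -62:131 -60:134 -58:137 -56:140
panel end 114:82 116:84 118:80 120:70 122:70 124:100 126:142 128:155 130:156 132:156
panel end -114:135 -116:134 -118:135 -120:137 -122:141 -124:147 -126:152 -128:155 -130:156 -132:156
wide in grip [ 4.35449e+02  3.79860e+01 -4.00000e-03] 22.2 [437.   35.5  50.3]
```

Profiles confirm the floor centre at about (470.8, -248.8), yaw 0.037. Lift the wide tub.

```bash
python3 -m handwheel '{"commands":[{"gripper":0,"xyz":[0,0,-0.5],"dr":[0,0,0]},{"gripper":0,"xyz":[0,0,-1.5],"dr":[0,0,0]},{"gripper":0,"xyz":[0,0,-4],"dr":[0,0,0]},{"gripper":0,"xyz":[0,0,-4],"dr":[0,0,0]},{"gripper":0,"xyz":[0,0,-1],"dr":[0,0,0]},{"gripper":0,"xyz":[0,0,0],"dr":[0,0,0]}]}'; python3 plan.py 475.8 -318.7 150 0.037
```

```text
clock: 5.5
tcp_pos: [436.7, 35.4, 160.5]
eef_rot: [[-1.0, -0.003, 0.004], [-0.003, 1.0, -0.0], [-0.004, -0.0, -1.0]]
ft_force: [0.4, -0.2, -1.9]
grip_width: 0.121
grip_force: 60.9
dz_deg 178.1 shift_cm [ 2.6  35.53  1.05] q6~0.94
dz_deg -1.9 shift_cm [ -2.6  -35.53   1.05] q6~-2.20
t 5.5 [436.7  35.4 160.5] tilt [ 0.004 -0.    -1.   ] q [-0.04 -0.28  2.01 -0.    1.41 -1.61]
```

```bash
python3 -m handwheel '{"commands":[{"gripper":0,"xyz":[0,-2,0],"dr":[0,0,-1.9]},{"gripper":0,"xyz":[-0.3,-4,0],"dr":[0,0,0]},{"gripper":0,"xyz":[-0.4,-4.5,0],"dr":[0,0,0]},{"gripper":0,"xyz":[-0.4,-4.5,0],"dr":[0,0,0]},{"gripper":0,"xyz":[-0.4,-4.5,0],"dr":[0,0,0]},{"gripper":0,"xyz":[-0.4,-4.5,0],"dr":[0,0,0]},{"gripper":0,"xyz":[-0.4,-4.5,0],"dr":[0,0,0]},{"gripper":0,"xyz":[-0.3,-4,0],"dr":[0,0,0]},{"gripper":0,"xyz":[0,-2,0],"dr":[0,0,0]},{"gripper":0,"xyz":[0,-1,0],"dr":[0,0,0]},{"gripper":0,"xyz":[0,0,0],"dr":[0,0,0]},{"gripper":0,"xyz":[0,0,0],"dr":[0,0,0]}]}'; python3 plan.py 476.4 -318.7 65 0.037
```

```text
clock: 6.7
tcp_pos: [473.0, -316.9, 157.0]
eef_rot: [[-0.999, -0.037, -0.002], [-0.037, 0.999, 0.002], [0.002, 0.002, -1.0]]
ft_force: [0.3, 0.4, -3.7]
grip_width: 0.12
grip_force: 60.8
dz_deg 180.0 shift_cm [0.34 0.19 9.2 ] q6~0.94
dz_deg -0.0 shift_cm [-0.34 -0.19  9.2 ] q6~-2.20
t 6.7 [ 473.  -316.9  157. ] tilt [-0.002  0.002 -1.   ] q [-0.68  0.1   1.66  0.    1.39 -2.29]
```

```bash
python3 -m handwheel '{"commands":[{"gripper":0,"xyz":[-0.3,-0.2,1],"dr":[0,0,0]},{"gripper":0,"xyz":[0,0,3],"dr":[0,0,0]},{"gripper":0,"xyz":[0,0,2.5],"dr":[0,0,0]},{"gripper":0,"xyz":[0,0,1],"dr":[0,0,0]},{"gripper":0,"xyz":[0,0,0],"dr":[0,0,0]},{"gripper":0,"xyz":[0,0,0],"dr":[0,0,0]}]}'; python3 plan.py 476.4 -318.7 65 0.037
```

```text
clock: 7.3
tcp_pos: [477.1, -320.1, 84.1]
eef_rot: [[-0.999, -0.037, 0.001], [-0.037, 0.999, -0.0], [-0.001, -0.001, -1.0]]
ft_force: [-0.4, -0.1, -2.3]
grip_width: 0.121
grip_force: 60.8
dz_deg -180.0 shift_cm [-0.07 -0.15  1.91] q6~-5.34
dz_deg 0.0 shift_cm [0.07 0.15 1.91] q6~-2.20
t 7.3 [ 477.1 -320.1   84.1] tilt [ 0.001 -0.    -1.   ] q [-0.68  0.18  1.71  0.    1.25 -2.29]
```

Continue down until the floor is felt.

```bash
python3 -m handwheel '{"commands":[{"gripper":0,"xyz":[0.1,0.1,0.6],"dr":[0,0,0]},{"gripper":0,"xyz":[0,0,0.5],"dr":[0,0,0]},{"gripper":0,"xyz":[0,0,0.4],"dr":[0,0,0]},{"gripper":0,"xyz":[0,0,0.3],"dr":[0,0,0]},{"gripper":0,"xyz":[0,0,0.1],"dr":[0,0,0]},{"gripper":0,"xyz":[0,0,0],"dr":[0,0,0]},{"gripper":0,"xyz":[0,0,0],"dr":[0,0,0]}]}'; python3 plan.py 476.4 -318.7 65 0.037
```

```text
clock: 8.0
tcp_pos: [475.6, -319.5, 64.5]
eef_rot: [[-0.999, -0.036, 0.0], [-0.036, 0.999, -0.0], [-0.0, -0.0, -1.0]]
ft_force: [-1.5, 0.4, -0.2]
grip_width: 0.115
grip_force: 61.1
dz_deg 180.0 shift_cm [ 0.08 -0.07 -0.05] q6~0.94
dz_deg -0.0 shift_cm [-0.08  0.07 -0.05] q6~-2.20
t 8.0 [ 475.6 -319.5   64.5] tilt [ 0. -0. -1.] q [-0.68  0.2   1.73 -0.    1.21 -2.29]
```

```bash
python3 -m handwheel '{"commands":[{"gripper":0,"xyz":[0,0,0.1],"dr":[0,0,0]},{"gripper":0,"xyz":[0,0,0],"dr":[0,0,0]},{"gripper":0.35,"xyz":[0,0,0],"dr":[0,0,0]},{"gripper":0.35,"xyz":[0,0,0],"dr":[0,0,0]},{"gripper":0.35,"xyz":[0,0,0],"dr":[0,0,0]},{"gripper":0.35,"xyz":[0,0,-1],"dr":[0,0,0]},{"gripper":0.35,"xyz":[0,0,-4],"dr":[0,0,0]},{"gripper":0.5,"xyz":[0,0,-4.5],"dr":[0,0,0]},{"gripper":0.5,"xyz":[0,0,0],"dr":[0,0,0]}]}'; python3 plan.py 472.2 256.2 150 0.114
```

```text
clock: 8.9
tcp_pos: [479.1, -322.2, 167.0]
eef_rot: [[-0.999, -0.037, 0.01], [-0.037, 0.999, -0.008], [-0.01, -0.008, -1.0]]
ft_force: [1.3, 0.2, 0.2]
grip_width: 0.501
grip_force: 0.0
dz_deg 175.6 shift_cm [  5.89 -57.54   1.7 ] q6~1.95
dz_deg -4.4 shift_cm [-5.89 57.54  1.7 ] q6~-1.19
t 8.9 [ 479.1 -322.2  167. ] tilt [ 0.01  -0.008 -1.   ] q [-0.68  0.1   1.64  0.    1.39 -2.29]
```

```bash
python3 -m handwheel '{"commands":[{"gripper":0.5,"xyz":[0,0,0],"dr":[0,0,-4.4]},{"gripper":0.5,"xyz":[-0.4,3,0.3],"dr":[0,0,0]},{"gripper":0.5,"xyz":[-0.5,4.7,0.3],"dr":[0,0,0]},{"gripper":0.5,"xyz":[-0.5,4.7,0.3],"dr":[0,0,0]},{"gripper":0.5,"xyz":[-0.5,4.7,0.2],"dr":[0,0,0]},{"gripper":0.5,"xyz":[-0.5,4.7,0.2],"dr":[0,0,0]},{"gripper":0.5,"xyz":[-0.5,4.7,0.2],"dr":[0,0,0]},{"gripper":0.5,"xyz":[-0.5,4.7,0],"dr":[0,0,0]},{"gripper":0.5,"xyz":[-0.5,4.7,0],"dr":[0,0,0]},{"gripper":0.5,"xyz":[-0.5,4.7,0],"dr":[0,0,0]},{"gripper":0.5,"xyz":[-0.5,4.7,0],"dr":[0,0,0]},{"gripper":0.5,"xyz":[-0.5,4.7,0],"dr":[0,0,0]},{"gripper":0.5,"xyz":[-0.5,4.7,0],"dr":[0,0,0]},{"gripper":0.5,"xyz":[0,2.8,0],"dr":[0,0,0]},{"gripper":0.5,"xyz":[0,0,0],"dr":[0,0,0]},{"gripper":0.5,"xyz":[0,0,0],"dr":[0,0,0]}]}'; python3 plan.py 472.2 256.2 51 0.114
cat > look.py <<'E'
import sys
from h import *
im=arm.read_camera("top"); np.save("cur.npy",im); G=whiteness(im); C=np.array([470.8,-248.8]); a=.037; R=np.array([[np.cos(a),-np.sin(a)],[np.sin(a),np.cos(a)]])
D=dict(wide=(1.5,-70,0),long=(32,38,np.pi/2),short=(-30,71,np.pi/2),round=(-30,1.5,0))
for n in sys.argv[1:]:
    d=D[n]; p=R@d[:2]+C; x,s=fit_tub(G,n,(*p,d[2]+a),z=58.,amp=(8,8,.08)); print(n,"in drawer",(R.T@(x[:2]-C)).round(1),"yaw",round(x[2]-a,3),"score",s.round(1))
E
python3 look.py wide
```

```text
clock: 10.5
tcp_pos: [469.1, 259.0, 143.6]
eef_rot: [[-0.993, -0.115, 0.0], [-0.115, 0.993, -0.0], [-0.0, -0.0, -1.0]]
ft_force: [0.4, -1.0, -0.6]
grip_width: 0.5
grip_force: 0.0
dz_deg -179.9 shift_cm [0.28 0.32 9.26] q6~-4.33
dz_deg 0.1 shift_cm [-0.28 -0.32  9.26] q6~-1.19
t 10.5 [469.1 259.  143.6] tilt [ 0. -0. -1.] q [ 0.41  0.02  1.77 -0.    1.35 -1.28]
wide in drawer [  0.8 -69.8] yaw -0.005 score 75.8
```

The wide tub is down at (0.8, -69.8) in the drawer, right on target. Now the long tub.

```bash
python3 -m handwheel '{"commands":[{"gripper":0.5,"xyz":[-0.3,-0.3,1],"dr":[0,0,0]},{"gripper":0.5,"xyz":[0,0,4],"dr":[0,0,0]},{"gripper":0.5,"xyz":[0,0,3.5],"dr":[0,0,0]},{"gripper":0.5,"xyz":[0,0,0.7],"dr":[0,0,0]},{"gripper":0.5,"xyz":[0,0,0],"dr":[0,0,0]},{"gripper":0.5,"xyz":[0,0,0],"dr":[0,0,0]}]}'; python3 plan.py 472.2 256.2 51 0.114
```

```text
clock: 11.15
tcp_pos: [473.7, 255.8, 52.8]
eef_rot: [[-0.994, -0.112, 0.002], [-0.112, 0.994, 0.001], [-0.002, 0.0, -1.0]]
ft_force: [0.1, -0.3, 0.6]
grip_width: 0.501
grip_force: 0.0
dz_deg 179.9 shift_cm [-0.14 -0.05  0.18] q6~1.95
dz_deg -0.1 shift_cm [0.14 0.05 0.18] q6~-1.19
t 11.2 [473.7 255.8  52.8] tilt [ 0.002  0.001 -1.   ] q [ 0.4   0.13  1.83 -0.    1.18 -1.28]
```

```bash
python3 -m handwheel '{"commands":[{"gripper":0.5,"xyz":[0.1,0.1,0.2],"dr":[0,0,0]},{"gripper":0,"xyz":[0,0,0],"dr":[0,0,0]},{"gripper":0,"xyz":[0,0,0],"dr":[0,0,0]},{"gripper":0,"xyz":[0,0,0],"dr":[0,0,0]},{"gripper":0,"xyz":[0,0,0],"dr":[0,0,0]},{"gripper":0,"xyz":[0,0,0],"dr":[0,0,0]}]}'; python3 plan.py 472.2 256.2 51 0.114;  python3 -m handwheel '{"commands":[{"gripper":0,"xyz":[0,0,-0.5],"dr":[0,0,0]},{"gripper":0,"xyz":[0,0,-1.5],"dr":[0,0,0]},{"gripper":0,"xyz":[0,0,-4],"dr":[0,0,0]},{"gripper":0,"xyz":[0,0,-4],"dr":[0,0,0]},{"gripper":0,"xyz":[0,0,-1],"dr":[0,0,0]},{"gripper":0,"xyz":[0,0,0],"dr":[0,0,0]}]}'; python3 plan.py 500 -210 150 1.608
```

```text
clock: 11.75
tcp_pos: [472.1, 257.3, 50.5]
eef_rot: [[-0.994, -0.113, 0.002], [-0.113, 0.994, 0.001], [-0.002, 0.0, -1.0]]
ft_force: [-1.0, 0.4, 5.9]
grip_width: 0.121
grip_force: 60.5
dz_deg 180.0 shift_cm [-0.    0.11 -0.05] q6~1.95
dz_deg -0.0 shift_cm [ 0.   -0.11 -0.05] q6~-1.19
t 11.8 [472.1 257.3  50.5] tilt [ 0.002  0.001 -1.   ] q [ 0.4   0.13  1.84 -0.    1.18 -1.28]
clock: 12.35
tcp_pos: [472.9, 257.6, 162.1]
eef_rot: [[-0.994, -0.113, 0.005], [-0.113, 0.994, 0.002], [-0.005, 0.001, -1.0]]
ft_force: [-0.6, -0.1, -3.4]
grip_width: 0.119
grip_force: 59.5
dz_deg 94.4 shift_cm [-46.83   0.97   1.21] q6~-0.43
dz_deg -85.6 shift_cm [46.83 -0.97  1.21] q6~-3.58
t 12.3 [472.9 257.6 162.1] tilt [ 0.005  0.002 -1.   ] q [ 0.4   0.    1.75 -0.    1.38 -1.28]
```

```bash
python3 -m handwheel '{"commands":[{"gripper":0,"xyz":[0,0,0],"dr":[0,0,4.5]},{"gripper":0,"xyz":[0,0,0],"dr":[0,0,8.5]},{"gripper":0,"xyz":[0,0,0],"dr":[0,0,8.5]},{"gripper":0,"xyz":[0,0,0],"dr":[0,0,8.5]},{"gripper":0,"xyz":[0,0,0],"dr":[0,0,8.5]},{"gripper":0,"xyz":[0,0,0],"dr":[0,0,8.5]},{"gripper":0,"xyz":[0,0,0],"dr":[0,0,8.5]},{"gripper":0,"xyz":[0,0,0],"dr":[0,0,8.5]},{"gripper":0,"xyz":[0,0,0],"dr":[0,0,8.5]},{"gripper":0,"xyz":[0,0,0],"dr":[0,0,8.5]},{"gripper":0,"xyz":[0,0,0],"dr":[0,0,8.5]},{"gripper":0,"xyz":[0,0,0],"dr":[0,0,4.9]},{"gripper":0,"xyz":[0,0,0],"dr":[0,0,0]}]}'; python3 plan.py 501.4 -209.6 150 1.608
```

```text
clock: 13.65
tcp_pos: [469.9, 256.3, 156.6]
eef_rot: [[-0.035, 0.999, -0.004], [0.999, 0.035, -0.002], [-0.002, -0.004, -1.0]]
ft_force: [0.6, -0.4, -3.9]
grip_width: 0.122
grip_force: 59.4
dz_deg -0.1 shift_cm [-46.67   1.42   0.66] q6~-0.43
dz_deg 179.9 shift_cm [46.67 -1.42  0.66] q6~2.71
t 13.7 [469.9 256.3 156.6] tilt [-0.004 -0.002 -1.   ] q [ 0.4   0.01  1.75 -0.    1.38  0.37]
```

```bash
python3 -m handwheel '{"commands":[{"gripper":0,"xyz":[-2.5,0,0],"dr":[0,0,0]},{"gripper":0,"xyz":[-4.5,0.1,0],"dr":[0,0,0]},{"gripper":0,"xyz":[-4.5,0.1,0],"dr":[0,0,0]},{"gripper":0,"xyz":[-4.5,0.1,0],"dr":[0,0,0]},{"gripper":0,"xyz":[-4.5,0.1,0],"dr":[0,0,0]},{"gripper":0,"xyz":[-4.5,0.1,0],"dr":[0,0,0]},{"gripper":0,"xyz":[-4.5,0.1,0],"dr":[0,0,0]},{"gripper":0,"xyz":[-4.5,0.1,0],"dr":[0,0,0]},{"gripper":0,"xyz":[-4.5,0.1,0],"dr":[0,0,0]},{"gripper":0,"xyz":[-4,0.1,0],"dr":[0,0,0]},{"gripper":0,"xyz":[-2.5,0,0],"dr":[0,0,0]},{"gripper":0,"xyz":[-1.5,0,0],"dr":[0,0,0]},{"gripper":0,"xyz":[0,0,0],"dr":[0,0,0]},{"gripper":0,"xyz":[0,0,0],"dr":[0,0,0]}]}'; python3 plan.py 501.4 -209.6 85 1.608
```

```text
clock: 15.05
tcp_pos: [496.9, -206.5, 158.4]
eef_rot: [[-0.037, 0.999, -0.001], [0.999, 0.037, 0.001], [0.001, -0.001, -1.0]]
ft_force: [0.2, -0.4, -3.0]
grip_width: 0.119
grip_force: 59.4
dz_deg 0.0 shift_cm [-0.33  0.44  7.34] q6~-0.43
dz_deg -180.0 shift_cm [ 0.33 -0.44  7.34] q6~-3.57
t 15.1 [ 496.9 -206.5  158.4] tilt [-0.001  0.001 -1.   ] q [-0.49  0.01  1.75  0.    1.38 -0.53]
```

```bash
python3 -m handwheel '{"commands":[{"gripper":0,"xyz":[-0.3,0.4,1],"dr":[0,0,0]},{"gripper":0,"xyz":[0,0,3],"dr":[0,0,0]},{"gripper":0,"xyz":[0,0,2.3],"dr":[0,0,0]},{"gripper":0,"xyz":[0,0,1],"dr":[0,0,0]},{"gripper":0,"xyz":[0,0,0],"dr":[0,0,0]},{"gripper":0,"xyz":[0,0,0],"dr":[0,0,0]},{"gripper":0,"xyz":[0,0,0],"dr":[0,0,0]}]}'; python3 plan.py 501.4 -209.6 64 1.608
```

```text
clock: 15.75
tcp_pos: [502.6, -210.6, 87.9]
eef_rot: [[-0.037, 0.999, 0.002], [0.999, 0.037, -0.001], [-0.001, 0.002, -1.0]]
ft_force: [0.5, 0.4, -1.9]
grip_width: 0.117
grip_force: 59.3
dz_deg -0.0 shift_cm [ 0.11 -0.12  2.39] q6~-0.43
dz_deg 180.0 shift_cm [-0.11  0.12  2.39] q6~2.71
t 15.8 [ 502.6 -210.6   87.9] tilt [ 0.002 -0.001 -1.   ] q [-0.49  0.1   1.79  0.    1.25 -0.53]
```

```bash
python3 -m handwheel '{"commands":[{"gripper":0,"xyz":[0.1,-0.1,0.8],"dr":[0,0,0]},{"gripper":0,"xyz":[0,0,0.7],"dr":[0,0,0]},{"gripper":0,"xyz":[0,0,0.5],"dr":[0,0,0]},{"gripper":0,"xyz":[0,0,0.3],"dr":[0,0,0]},{"gripper":0,"xyz":[0,0,0.1],"dr":[0,0,0]},{"gripper":0,"xyz":[0,0,0],"dr":[0,0,0]},{"gripper":0,"xyz":[0,0,0],"dr":[0,0,0]}]}'; python3 plan.py 501.4 -209.6 64 1.608
```

```text
clock: 16.45
tcp_pos: [502.3, -209.0, 64.4]
eef_rot: [[-0.037, 0.999, 0.004], [0.999, 0.037, 0.0], [-0.0, 0.004, -1.0]]
ft_force: [-0.6, 6.7, 12.2]
grip_width: 0.12
grip_force: 61.3
dz_deg -0.0 shift_cm [-0.05 -0.09  0.04] q6~-0.43
dz_deg 180.0 shift_cm [0.05 0.09 0.04] q6~2.71
t 16.4 [ 502.3 -209.    64.4] tilt [ 0.004  0.    -1.   ] q [-0.49  0.12  1.81  0.    1.2  -0.53]
```

```bash
python3 -m handwheel '{"commands":[{"gripper":0.32,"xyz":[0,0,0],"dr":[0,0,0]},{"gripper":0.32,"xyz":[0,0,0],"dr":[0,0,0]},{"gripper":0.32,"xyz":[0,0,0],"dr":[0,0,0]},{"gripper":0.32,"xyz":[0,0,-1],"dr":[0,0,0]},{"gripper":0.32,"xyz":[0,0,-4],"dr":[0,0,0]},{"gripper":0.5,"xyz":[0,0,-4],"dr":[0,0,0]},{"gripper":0.5,"xyz":[0,0,0],"dr":[0,0,0]}]}'; python3 - <<'E'
from h import *
im=np.load("top0.npy"); g=whiteness(im)
T=dict(wide=(435.3,35,.004),long=(472.2,256.2,.114),short=(442.1,395.2,.039),round=(449.8,137.7,0))
for n,(x,y,a) in T.items():
    b=LID[n][2]; P,N=poly(b,12); P2=P[abs(P[:,1])>5.9]; N2=N[abs(P[:,1])>5.9]; best=[]
    for t in np.arange(-1.57,1.57,.02):
        R=np.array([[np.cos(t),-np.sin(t)],[np.sin(t),np.cos(t)]]); s=0
        for o in range(-4,5):
            v=[]
            for k in(-2.5,2.5):
                Q=(P2+k*N2+[0,o])@R.T+[x,y]; uv=proj("top",np.c_[Q,np.full(len(Q),62.)]); v.append(map_coordinates(g,[uv[:,1],uv[:,0]],order=1))
            s=max(s,np.mean(v[0]-v[1]))
        best.append((s,t))
    print(n,a,[(round(s,1),round(t,2)) for s,t in sorted(best)[::-1][:5]])
r=rect(im,62.,8,x=(415,485),y=(100,175)); cv2.imwrite("pics/round.png",cv2.cvtColor(r,cv2.COLOR_RGB2BGR))
E
python3 plan.py 449.8 137.7 150 -.1
```

```text
clock: 17.15
tcp_pos: [504.1, -211.4, 160.0]
eef_rot: [[-0.036, 0.999, 0.01], [0.999, 0.036, -0.005], [-0.006, 0.01, -1.0]]
ft_force: [1.0, -0.7, -0.2]
grip_width: 0.5
grip_force: 0.0
wide 0.004 [(np.float64(1.7), np.float64(-1.23)), (np.float64(1.7), np.float64(-1.21)), (np.float64(1.7), np.float64(-1.17)), (np.float64(1.7), np.float64(-1.19)), (np.float64(1.6), np.float64(-1.15))]
long 0.114 [(np.float64(22.5), np.float64(0.13)), (np.float64(22.5), np.float64(0.15)), (np.float64(22.1), np.float64(0.11)), (np.float64(22.0), np.float64(0.07)), (np.float64(21.9), np.float64(0.05))]
short 0.039 [(np.float64(34.1), np.float64(0.09)), (np.float64(34.0), np.float64(0.07)), (np.float64(33.8), np.float64(0.11)), (np.float64(33.7), np.float64(0.05)), (np.float64(33.5), np.float64(0.03))]
round 0 [(np.float64(20.7), np.float64(0.01)), (np.float64(20.4), np.float64(0.03)), (np.float64(19.9), np.float64(0.05)), (np.float64(19.9), np.float64(-0.01)), (np.float64(19.2), np.float64(0.07))]
dz_deg 97.8 shift_cm [ -8.88 -34.19   1.  ] q6~1.97
dz_deg -82.2 shift_cm [ 8.88 34.19  1.  ] q6~-1.17
t 17.1 [ 504.1 -211.4  160. ] tilt [ 0.01  -0.005 -1.   ] q [-0.49  0.02  1.74 -0.    1.37 -0.53]
```

View pics/round.png

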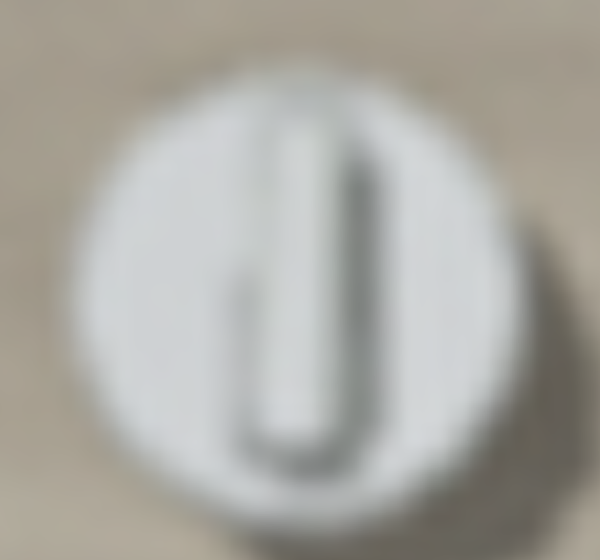

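The round tub's bar runs nearly along x: (300,120) to (295,440), yaw about -0.03, with its centre at (450, 137.7). Turn, then travel there.

```bash
python3 -m handwheel '{"commands":[{"gripper":0.5,"xyz":[0,0,0],"dr":[0,0,-8.5]},{"gripper":0.5,"xyz":[0,0,0],"dr":[0,0,-8.5]},{"gripper":0.5,"xyz":[0,0,0],"dr":[0,0,-8.5]},{"gripper":0.5,"xyz":[0,0,0],"dr":[0,0,-8.5]},{"gripper":0.5,"xyz":[0,0,0],"dr":[0,0,-8.5]},{"gripper":0.5,"xyz":[0,0,0],"dr":[0,0,-8.5]},{"gripper":0.5,"xyz":[0,0,0],"dr":[0,0,-8.5]},{"gripper":0.5,"xyz":[0,0,0],"dr":[0,0,-8.5]},{"gripper":0.5,"xyz":[0,0,0],"dr":[0,0,-8.5]},{"gripper":0.5,"xyz":[0,0,0],"dr":[0,0,-8.5]},{"gripper":0.5,"xyz":[0,0,0],"dr":[0,0,-1.2]},{"gripper":0.5,"xyz":[0,0,0],"dr":[0,0,0]}]}'; python3 plan.py 449.8 137.7 140 -.03
```

```text
clock: 18.35
tcp_pos: [500.4, -209.4, 152.5]
eef_rot: [[-0.999, 0.033, 0.0], [0.033, 0.999, -0.0], [-0.0, -0.0, -1.0]]
ft_force: [-1.3, 0.0, 0.4]
grip_width: 0.498
grip_force: 0.0
dz_deg 179.8 shift_cm [ -6.1  -34.54   1.25] q6~1.90
dz_deg -0.2 shift_cm [ 6.1  34.54  1.25] q6~-1.24
t 18.4 [ 500.4 -209.4  152.5] tilt [ 0. -0. -1.] q [-0.49  0.03  1.74 -0.    1.37 -2.03]
```

```bash
python3 -m handwheel '{"commands":[{"gripper":0.5,"xyz":[0.5,2.5,0.2],"dr":[0,0,0]},{"gripper":0.5,"xyz":[0.8,4.5,0.3],"dr":[0,0,0]},{"gripper":0.5,"xyz":[0.8,4.5,0.3],"dr":[0,0,0]},{"gripper":0.5,"xyz":[0.8,4.5,0.3],"dr":[0,0,0]},{"gripper":0.5,"xyz":[0.8,4.5,0.2],"dr":[0,0,0]},{"gripper":0.5,"xyz":[0.8,4.5,0],"dr":[0,0,0]},{"gripper":0.5,"xyz":[0.8,4.5,0],"dr":[0,0,0]},{"gripper":0.5,"xyz":[0.6,3.5,0],"dr":[0,0,0]},{"gripper":0.5,"xyz":[0.2,1.5,0],"dr":[0,0,0]},{"gripper":0.5,"xyz":[0,0,0],"dr":[0,0,0]},{"gripper":0.5,"xyz":[0,0,3],"dr":[0,0,0]},{"gripper":0.5,"xyz":[0,0,3],"dr":[0,0,0]},{"gripper":0.5,"xyz":[0,0,1],"dr":[0,0,0]},{"gripper":0.5,"xyz":[0,0,0],"dr":[0,0,0]},{"gripper":0.5,"xyz":[0,0,0],"dr":[0,0,0]}]}'; python3 plan.py 449.8 137.7 51 -.03; python3 look.py wide long
```

```text
clock: 19.85
tcp_pos: [450.4, 137.0, 70.3]
eef_rot: [[-1.0, 0.031, 0.001], [0.031, 1.0, 0.0], [-0.001, 0.0, -1.0]]
ft_force: [0.0, 0.2, 0.8]
grip_width: 0.499
grip_force: 0.0
dz_deg 179.9 shift_cm [-0.07 -0.07  1.93] q6~1.90
dz_deg -0.1 shift_cm [0.07 0.07 1.93] q6~-1.24
t 19.9 [450.4 137.   70.3] tilt [ 0.001  0.    -1.   ] q [ 0.19 -0.08  2.01 -0.    1.21 -1.35]
wide in drawer [  3.3 -69.8] yaw -0.005 score 79.1
long in drawer [34.5 39.8] yaw 1.57 score 97.4
```

```bash
python3 -m handwheel '{"commands":[{"gripper":0.5,"xyz":[0.1,0.1,1],"dr":[0,0,0]},{"gripper":0.5,"xyz":[0,0,0.9],"dr":[0,0,0]},{"gripper":0.5,"xyz":[0,0,0],"dr":[0,0,0]},{"gripper":0,"xyz":[0,0,0],"dr":[0,0,0]},{"gripper":0,"xyz":[0,0,0],"dr":[0,0,0]},{"gripper":0,"xyz":[0,0,0],"dr":[0,0,0]},{"gripper":0,"xyz":[0,0,0],"dr":[0,0,0]},{"gripper":0,"xyz":[0,0,0],"dr":[0,0,0]}]}'; sed 's/top1/cur/; /wide in grip/d' prof.py > p2.py; python3 p2.py | grep panel; python3 plan.py 449.8 137.7 51 -.03
```

```text
clock: 20.7
tcp_pos: [449.1, 138.4, 50.7]
eef_rot: [[-1.0, 0.03, 0.001], [0.03, 1.0, 0.0], [-0.001, 0.0, -1.0]]
ft_force: [0.3, -0.5, 1.3]
grip_width: 0.118
grip_force: 60.3
panel v-90 -88:114 -86:97 -84:93 -82:92 -80:89 -78:81 -76:75 -74:89 -72:114 -70:130 -68:134 -66:134 -64:127 -62:112 -60:101 -58:120 -56:160
panel v50 -88:111 -86:98 -84:93 -82:92 -80:88 -78:78 -76:76 -74:97 -72:120 -70:130 -68:131 -66:130 -64:125 -62:121 -60:122 -58:129 -56:133
panel end 114:121 116:121 118:121 120:111 122:85 124:65 126:61 128:63 130:68 132:89
panel end -114:129 -116:130 -118:131 -120:134 -122:141 -124:148 -126:151 -128:153 -130:155 -132:155
dz_deg -180.0 shift_cm [ 0.07  0.07 -0.03] q6~-4.39
dz_deg 0.0 shift_cm [-0.07 -0.07 -0.03] q6~-1.24
t 20.7 [449.1 138.4  50.7] tilt [ 0.001  0.    -1.   ] q [ 0.19 -0.05  2.02 -0.    1.17 -1.35]
```

The drawer got nudged about 3 mm inward, and the two tubs sit well relative to it. The working centre is now (474.0, -248.7). Lift the round tub and carry it.

```bash
sed -i 's/470.8,-248.8/474.0,-248.7/' look.py; python3 -m handwheel '{"commands":[{"gripper":0,"xyz":[0,0,-0.5],"dr":[0,0,0]},{"gripper":0,"xyz":[0,0,-2],"dr":[0,0,0]},{"gripper":0,"xyz":[0,0,-4],"dr":[0,0,0]},{"gripper":0,"xyz":[0,0,-3.5],"dr":[0,0,0]},{"gripper":0,"xyz":[0,-2,0],"dr":[0,0,0]},{"gripper":0,"xyz":[0,-4.6,0],"dr":[0,0,0]},{"gripper":0,"xyz":[0,-4.6,0],"dr":[0,0,0]},{"gripper":0,"xyz":[0,-4.6,0],"dr":[0,0,0]},{"gripper":0,"xyz":[0,-4.6,0],"dr":[0,0,0]},{"gripper":0,"xyz":[0,-4.6,0],"dr":[0,0,0]},{"gripper":0,"xyz":[0,-4.6,0],"dr":[0,0,0]},{"gripper":0,"xyz":[0,-4.6,0],"dr":[0,0,0]},{"gripper":0,"xyz":[0,-3,0],"dr":[0,0,0]},{"gripper":0,"xyz":[0,-1.5,0],"dr":[0,0,0]},{"gripper":0,"xyz":[0,0,0],"dr":[0,0,0]},{"gripper":0,"xyz":[0,0,0],"dr":[0,0,0]}]}'; python3 plan.py 442.7 -248.3 64 -.03
```

```text
clock: 22.3
tcp_pos: [437.0, -247.6, 150.0]
eef_rot: [[-1.0, 0.03, -0.001], [0.03, 1.0, 0.001], [0.001, 0.001, -1.0]]
ft_force: [-0.2, 0.9, -2.3]
grip_width: 0.117
grip_force: 59.8
dz_deg 180.0 shift_cm [0.57 0.06 8.6 ] q6~1.09
dz_deg -0.0 shift_cm [-0.57 -0.06  8.6 ] q6~-2.05
t 22.3 [ 437.  -247.6  150. ] tilt [-0.001  0.001 -1.   ] q [-0.62 -0.08  1.85  0.    1.37 -2.16]
```

```bash
python3 -m handwheel '{"commands":[{"gripper":0,"xyz":[-0.6,0,1],"dr":[0,0,0]},{"gripper":0,"xyz":[0,0,2],"dr":[0,0,0]},{"gripper":0,"xyz":[0,0,0],"dr":[0,0,0]},{"gripper":0,"xyz":[0,0,0],"dr":[0,0,0]}]}'; python3 plan.py 442.7 -248.3 64 -.03
```

```text
clock: 22.7
tcp_pos: [443.0, -247.3, 119.6]
eef_rot: [[-1.0, 0.028, -0.002], [0.028, 1.0, 0.001], [0.002, 0.001, -1.0]]
ft_force: [0.7, -0.3, -1.8]
grip_width: 0.122
grip_force: 59.8
dz_deg -179.9 shift_cm [-0.03  0.1   5.56] q6~-5.19
dz_deg 0.1 shift_cm [ 0.03 -0.1   5.56] q6~-2.05
t 22.7 [ 443.  -247.3  119.6] tilt [-0.002  0.001 -1.   ] q [-0.61 -0.04  1.87  0.    1.31 -2.15]
```

```bash
python3 -m handwheel '{"commands":[{"gripper":0,"xyz":[0,-0.1,1],"dr":[0,0,0]},{"gripper":0,"xyz":[0,0,1.2],"dr":[0,0,0]},{"gripper":0,"xyz":[0,0,1],"dr":[0,0,0]},{"gripper":0,"xyz":[0,0,0.8],"dr":[0,0,0]},{"gripper":0,"xyz":[0,0,0.6],"dr":[0,0,0]},{"gripper":0,"xyz":[0,0,0.4],"dr":[0,0,0]},{"gripper":0,"xyz":[0,0,0.3],"dr":[0,0,0]},{"gripper":0,"xyz":[0,0,0],"dr":[0,0,0]},{"gripper":0,"xyz":[0,0,0],"dr":[0,0,0]}]}'; python3 plan.py 442.7 -248.3 64 -.03
```

```text
clock: 23.6
tcp_pos: [443.4, -249.8, 67.6]
eef_rot: [[-1.0, 0.03, 0.0], [0.03, 1.0, -0.0], [-0.0, -0.0, -1.0]]
ft_force: [0.4, 0.1, -3.5]
grip_width: 0.119
grip_force: 59.9
dz_deg -180.0 shift_cm [-0.07 -0.15  0.36] q6~-5.19
dz_deg 0.0 shift_cm [0.07 0.15 0.36] q6~-2.05
t 23.6 [ 443.4 -249.8   67.6] tilt [ 0. -0. -1.] q [-0.61  0.03  1.91  0.    1.21 -2.15]
```

```bash
python3 -m handwheel '{"commands":[{"gripper":0,"xyz":[0,0.1,0.2],"dr":[0,0,0]},{"gripper":0,"xyz":[0,0,0.2],"dr":[0,0,0]},{"gripper":0,"xyz":[0,0,0],"dr":[0,0,0]},{"gripper":0,"xyz":[0,0,0],"dr":[0,0,0]}]}'; python3 plan.py 442.7 -248.3 64 -.03; python3 -m handwheel '{"commands":[{"gripper":0.32,"xyz":[0,0,0],"dr":[0,0,0]},{"gripper":0.32,"xyz":[0,0,0],"dr":[0,0,0]},{"gripper":0.32,"xyz":[0,0,0],"dr":[0,0,0]},{"gripper":0.32,"xyz":[0,0,-1],"dr":[0,0,0]},{"gripper":0.32,"xyz":[0,0,-4],"dr":[0,0,0]},{"gripper":0.5,"xyz":[0,0,-4],"dr":[0,0,0]},{"gripper":0.5,"xyz":[0,0,0],"dr":[0,0,0]}]}'; python3 plan.py 442.1 395.2 140 0.039
```

```text
clock: 24.0
tcp_pos: [444.3, -248.9, 64.6]
eef_rot: [[-1.0, 0.03, 0.002], [0.03, 1.0, -0.001], [-0.002, -0.001, -1.0]]
ft_force: [0.2, 3.0, 4.8]
grip_width: 0.12
grip_force: 60.8
dz_deg -180.0 shift_cm [-0.16 -0.06  0.06] q6~-5.19
dz_deg 0.0 shift_cm [0.16 0.06 0.06] q6~-2.05
t 24.0 [ 444.3 -248.9   64.6] tilt [ 0.002 -0.001 -1.   ] q [-0.61  0.03  1.91  0.    1.2  -2.15]
clock: 24.7
tcp_pos: [446.6, -251.0, 160.8]
eef_rot: [[-1.0, 0.03, 0.009], [0.03, 1.0, -0.006], [-0.009, -0.006, -1.0]]
ft_force: [0.9, 0.4, 0.9]
grip_width: 0.495
grip_force: 0.0
dz_deg 176.1 shift_cm [  2.07 -64.59   2.08] q6~2.26
dz_deg -3.9 shift_cm [-2.07 64.59  2.08] q6~-0.88
t 24.7 [ 446.6 -251.   160.8] tilt [ 0.009 -0.006 -1.   ] q [-0.61 -0.07  1.83 -0.    1.38 -2.15]
```

```bash
python3 -m handwheel '{"commands":[{"gripper":0.5,"xyz":[0,2,0],"dr":[0,0,-3.9]},{"gripper":0.5,"xyz":[-0.1,4.7,0.2],"dr":[0,0,0]},{"gripper":0.5,"xyz":[-0.1,4.7,0.2],"dr":[0,0,0]},{"gripper":0.5,"xyz":[-0.1,4.7,0.2],"dr":[0,0,0]},{"gripper":0.5,"xyz":[-0.1,4.7,0.2],"dr":[0,0,0]},{"gripper":0.5,"xyz":[-0.1,4.7,0.2],"dr":[0,0,0]},{"gripper":0.5,"xyz":[-0.1,4.7,0],"dr":[0,0,0]},{"gripper":0.5,"xyz":[-0.1,4.7,0],"dr":[0,0,0]},{"gripper":0.5,"xyz":[-0.1,4.7,0],"dr":[0,0,0]},{"gripper":0.5,"xyz":[-0.1,4.7,0],"dr":[0,0,0]},{"gripper":0.5,"xyz":[-0.1,4.7,0],"dr":[0,0,0]},{"gripper":0.5,"xyz":[-0.1,4.7,0],"dr":[0,0,0]},{"gripper":0.5,"xyz":[-0.1,4.7,0],"dr":[0,0,0]},{"gripper":0.5,"xyz":[-0.1,4.5,0],"dr":[0,0,0]},{"gripper":0.5,"xyz":[-0.1,1.7,0],"dr":[0,0,0]},{"gripper":0.5,"xyz":[0,0,0],"dr":[0,0,0]},{"gripper":0.5,"xyz":[0,0,0],"dr":[0,0,0]}]}'; python3 plan.py 442.1 395.2 51 0.039; python3 look.py wide long round; python3 p2.py | grep panel; python3 - <<'E'
from h import *
r=rect(np.load("cur.npy"),58.,3,x=(375,565),y=(-378,-115)); cv2.imwrite("pics/drawer2.png",cv2.cvtColor(r,cv2.COLOR_RGB2BGR))
E
```

```text
clock: 26.4
tcp_pos: [433.6, 397.3, 143.2]
eef_rot: [[-0.999, -0.039, -0.0], [-0.039, 0.999, -0.001], [0.0, -0.001, -1.0]]
ft_force: [0.3, 0.5, 0.6]
grip_width: 0.497
grip_force: 0.0
dz_deg -180.0 shift_cm [0.84 0.24 9.22] q6~-4.02
dz_deg 0.0 shift_cm [-0.84 -0.24  9.22] q6~-0.88
t 26.4 [433.6 397.3 143.2] tilt [-0.    -0.001 -1.   ] q [ 0.65  0.16  1.62 -0.    1.36 -0.96]
wide in drawer [  0.7 -69.9] yaw -0.001 score 78.4
long in drawer [32.  39.7] yaw 1.574 score 94.9
round in drawer [-29.1   1.2] yaw 0.102 score 89.7
panel v-90 -88:122 -86:101 -84:93 -82:92 -80:91 -78:85 -76:78 -74:86 -72:108 -70:126 -68:134 -66:135 -64:132 -62:122 -60:108 -58:112 -56:143
panel v50 -88:118 -86:101 -84:93 -82:91 -80:90 -78:82 -76:73 -74:85 -72:111 -70:128 -68:131 -66:131 -64:128 -62:120 -60:114 -58:122 -56:132
panel end 114:117 116:117 118:118 120:110 122:85 124:65 126:60 128:62 130:67 132:87
panel end -114:125 -116:128 -118:130 -120:133 -122:140 -124:147 -126:152 -128:153 -130:154 -132:155
```

View pics/drawer2.png

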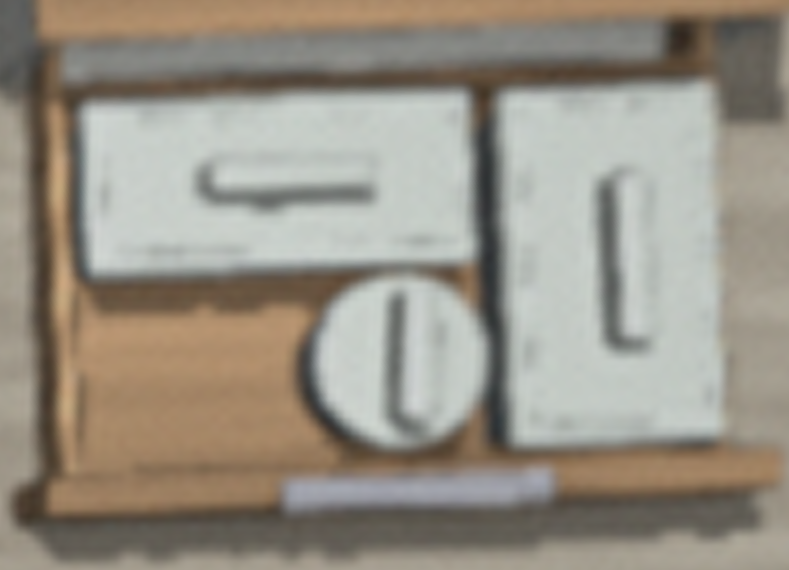

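The drawer view shows wide at the right, long at the back and round at the front middle, with a free slot at the front left (cols 80–300, rows 280–470) for the short tub. Go on to the short tub.

```bash
sed -i 's/474.0,-248.7/474.7,-248.7/' look.py; python3 -m handwheel '{"commands":[{"gripper":0.5,"xyz":[-0.8,-0.2,1],"dr":[0,0,0]},{"gripper":0.5,"xyz":[0,0,3],"dr":[0,0,0]},{"gripper":0.5,"xyz":[0,0,2.5],"dr":[0,0,0]},{"gripper":0.5,"xyz":[0,0,1],"dr":[0,0,0]},{"gripper":0.5,"xyz":[0,0,0],"dr":[0,0,0]},{"gripper":0.5,"xyz":[0,0,0],"dr":[0,0,0]}]}'; python3 plan.py 442.1 395.2 51 0.039
```

```text
clock: 27.05
tcp_pos: [442.7, 395.5, 69.1]
eef_rot: [[-0.999, -0.038, 0.001], [-0.038, 0.999, 0.0], [-0.001, 0.0, -1.0]]
ft_force: [1.0, -0.3, -0.2]
grip_width: 0.501
grip_force: 0.0
dz_deg 179.9 shift_cm [-0.06  0.03  1.81] q6~2.26
dz_deg -0.1 shift_cm [ 0.06 -0.03  1.81] q6~-0.88
t 27.1 [442.7 395.5  69.1] tilt [ 0.001  0.    -1.   ] q [ 0.64  0.25  1.66 -0.    1.23 -0.97]
```

```bash
python3 -m handwheel '{"commands":[{"gripper":0.5,"xyz":[0.1,0,1],"dr":[0,0,0]},{"gripper":0.5,"xyz":[0,0,0.8],"dr":[0,0,0]},{"gripper":0.5,"xyz":[0,0,0],"dr":[0,0,0]},{"gripper":0,"xyz":[0,0,0],"dr":[0,0,0]},{"gripper":0,"xyz":[0,0,0],"dr":[0,0,0]},{"gripper":0,"xyz":[0,0,0],"dr":[0,0,0]},{"gripper":0,"xyz":[0,0,0],"dr":[0,0,0]},{"gripper":0,"xyz":[0,0,0],"dr":[0,0,0]}]}'; python3 plan.py 442.1 395.2 51 0.039;  python3 -m handwheel '{"commands":[{"gripper":0,"xyz":[0,0,-0.5],"dr":[0,0,0]},{"gripper":0,"xyz":[0,0,-1.5],"dr":[0,0,0]},{"gripper":0,"xyz":[0,0,-4],"dr":[0,0,0]},{"gripper":0,"xyz":[0,0,-4],"dr":[0,0,0]},{"gripper":0,"xyz":[0,0,-1],"dr":[0,0,0]},{"gripper":0,"xyz":[0,0,0],"dr":[0,0,8.5]},{"gripper":0,"xyz":[0,0,0],"dr":[0,0,8.5]},{"gripper":0,"xyz":[0,0,0],"dr":[0,0,8.5]},{"gripper":0,"xyz":[0,0,0],"dr":[0,0,8.5]},{"gripper":0,"xyz":[0,0,0],"dr":[0,0,8.5]},{"gripper":0,"xyz":[0,0,0],"dr":[0,0,8.5]},{"gripper":0,"xyz":[0,0,0],"dr":[0,0,8.5]},{"gripper":0,"xyz":[0,0,0],"dr":[0,0,8.5]},{"gripper":0,"xyz":[0,0,0],"dr":[0,0,8.5]},{"gripper":0,"xyz":[0,0,0],"dr":[0,0,8.5]},{"gripper":0,"xyz":[0,0,0],"dr":[0,0,5]},{"gripper":0,"xyz":[0,0,0],"dr":[0,0,0]}]}'; python3 plan.py 441.5 -179.3 150 1.608
```

```text
clock: 27.85
tcp_pos: [441.3, 396.0, 50.9]
eef_rot: [[-0.999, -0.038, 0.001], [-0.038, 0.999, 0.001], [-0.001, 0.001, -1.0]]
ft_force: [-0.3, 0.6, 2.8]
grip_width: 0.115
grip_force: 60.5
dz_deg 180.0 shift_cm [ 0.08  0.09 -0.01] q6~2.26
dz_deg -0.0 shift_cm [-0.08 -0.09 -0.01] q6~-0.88
t 27.9 [441.3 396.   50.9] tilt [ 0.001  0.001 -1.   ] q [ 0.64  0.27  1.68  0.    1.2  -0.96]
clock: 29.55
tcp_pos: [440.7, 395.5, 160.4]
eef_rot: [[-0.037, 0.999, -0.0], [0.999, 0.037, -0.0], [-0.0, -0.0, -1.0]]
ft_force: [0.0, 0.7, -1.7]
grip_width: 0.12
grip_force: 60.0
dz_deg -0.0 shift_cm [-57.44  -2.06   1.04] q6~-0.42
dz_deg 180.0 shift_cm [57.44  2.06  1.04] q6~2.72
t 29.6 [440.7 395.5 160.4] tilt [-0. -0. -1.] q [ 0.64  0.15  1.59 -0.    1.39  0.61]
```

```bash
python3 -m handwheel '{"commands":[{"gripper":0,"xyz":[-2.5,0,0],"dr":[0,0,0]},{"gripper":0,"xyz":[-4.7,-0.1,0],"dr":[0,0,0]},{"gripper":0,"xyz":[-4.7,-0.2,0],"dr":[0,0,0]},{"gripper":0,"xyz":[-4.7,-0.2,0],"dr":[0,0,0]},{"gripper":0,"xyz":[-4.7,-0.2,0],"dr":[0,0,0]},{"gripper":0,"xyz":[-4.7,-0.2,0],"dr":[0,0,0]},{"gripper":0,"xyz":[-4.7,-0.2,0],"dr":[0,0,0]},{"gripper":0,"xyz":[-4.7,-0.2,0],"dr":[0,0,0]},{"gripper":0,"xyz":[-4.7,-0.2,0],"dr":[0,0,0]},{"gripper":0,"xyz":[-4.7,-0.2,0],"dr":[0,0,0]},{"gripper":0,"xyz":[-4.7,-0.2,0],"dr":[0,0,0]},{"gripper":0,"xyz":[-4,-0.1,0],"dr":[0,0,0]},{"gripper":0,"xyz":[-2.5,0,0],"dr":[0,0,0]},{"gripper":0,"xyz":[-1.4,0,0],"dr":[0,0,0]},{"gripper":0,"xyz":[0,0,0],"dr":[0,0,0]},{"gripper":0,"xyz":[0,0,0],"dr":[0,0,0]}]}'; python3 plan.py 441.5 -178.5 64 1.608
```

```text
clock: 31.15
tcp_pos: [442.8, -177.9, 160.1]
eef_rot: [[-0.039, 0.999, -0.0], [0.999, 0.039, 0.001], [0.001, -0.0, -1.0]]
ft_force: [-0.4, -0.2, -1.4]
grip_width: 0.119
grip_force: 60.0
dz_deg 0.1 shift_cm [-0.05 -0.13  9.61] q6~-0.42
dz_deg -179.9 shift_cm [0.05 0.13 9.61] q6~-3.56
t 31.1 [ 442.8 -177.9  160.1] tilt [-0.     0.001 -1.   ] q [-0.49 -0.16  1.91  0.    1.4  -0.53]
```

```bash
python3 -m handwheel '{"commands":[{"gripper":0,"xyz":[-0.1,-0.1,1],"dr":[0,0,0]},{"gripper":0,"xyz":[0,0,2],"dr":[0,0,0]},{"gripper":0,"xyz":[0,0,1],"dr":[0,0,0]},{"gripper":0,"xyz":[0,0,0],"dr":[0,0,0]},{"gripper":0,"xyz":[0,0,0],"dr":[0,0,0]}]}'; python3 plan.py 441.5 -178.5 64 1.608
```

```text
clock: 31.65
tcp_pos: [441.8, -179.1, 120.2]
eef_rot: [[-0.039, 0.999, -0.001], [0.999, 0.039, 0.0], [0.0, -0.001, -1.0]]
ft_force: [0.6, -0.1, -1.3]
grip_width: 0.117
grip_force: 59.9
dz_deg 0.1 shift_cm [ 0.06 -0.03  5.62] q6~-0.42
dz_deg -179.9 shift_cm [-0.06  0.03  5.62] q6~-3.56
t 31.6 [ 441.8 -179.1  120.2] tilt [-0.001  0.    -1.   ] q [-0.49 -0.12  1.95  0.    1.32 -0.53]
```

```bash
python3 -m handwheel '{"commands":[{"gripper":0,"xyz":[0.1,0,1],"dr":[0,0,0]},{"gripper":0,"xyz":[0,0,1.2],"dr":[0,0,0]},{"gripper":0,"xyz":[0,0,1],"dr":[0,0,0]},{"gripper":0,"xyz":[0,0,0.8],"dr":[0,0,0]},{"gripper":0,"xyz":[0,0,0.6],"dr":[0,0,0]},{"gripper":0,"xyz":[0,0,0.4],"dr":[0,0,0]},{"gripper":0,"xyz":[0,0,0.3],"dr":[0,0,0]},{"gripper":0,"xyz":[0,0,0],"dr":[0,0,0]},{"gripper":0,"xyz":[0,0,0],"dr":[0,0,0]}]}'; python3 plan.py 441.5 -178.5 64 1.608
```

```text
clock: 32.55
tcp_pos: [442.1, -178.8, 67.6]
eef_rot: [[-0.038, 0.999, 0.0], [0.999, 0.038, -0.0], [-0.0, 0.0, -1.0]]
ft_force: [-0.1, -0.1, -0.9]
grip_width: 0.116
grip_force: 60.0
dz_deg 0.1 shift_cm [ 0.03 -0.06  0.36] q6~-0.42
dz_deg -179.9 shift_cm [-0.03  0.06  0.36] q6~-3.56
t 32.5 [ 442.1 -178.8   67.6] tilt [ 0. -0. -1.] q [-0.49 -0.06  1.99  0.    1.21 -0.53]
```

```bash
python3 -m handwheel '{"commands":[{"gripper":0,"xyz":[0,-0.1,0.2],"dr":[0,0,0]},{"gripper":0,"xyz":[0,0,0.2],"dr":[0,0,0]},{"gripper":0,"xyz":[0,0,0],"dr":[0,0,0]},{"gripper":0,"xyz":[0,0,0],"dr":[0,0,0]}]}'; python3 plan.py 441.5 -178.5 64 1.608; python3 -m handwheel '{"commands":[{"gripper":0.3,"xyz":[0,0,0],"dr":[0,0,0]},{"gripper":0.3,"xyz":[0,0,0],"dr":[0,0,0]},{"gripper":0.3,"xyz":[0,0,0],"dr":[0,0,0]},{"gripper":0.3,"xyz":[0,0,-1],"dr":[0,0,0]},{"gripper":0.3,"xyz":[0,0,-4],"dr":[0,0,0]},{"gripper":0.2,"xyz":[0,0,-4],"dr":[0,0,0]},{"gripper":0,"xyz":[0,0,0],"dr":[0,0,0]},{"gripper":0,"xyz":[0,0,0],"dr":[0,0,0]}]}'; python3 plan.py 367.7 -252.7 120 1.608
```

```text
clock: 32.95
tcp_pos: [442.2, -179.0, 64.7]
eef_rot: [[-0.038, 0.999, 0.003], [0.999, 0.038, -0.001], [-0.001, 0.003, -1.0]]
ft_force: [-0.6, 3.3, 7.0]
grip_width: 0.121
grip_force: 61.0
dz_deg 0.1 shift_cm [ 0.05 -0.06  0.07] q6~-0.42
dz_deg -179.9 shift_cm [-0.05  0.06  0.07] q6~-3.56
t 33.0 [ 442.2 -179.    64.7] tilt [ 0.003 -0.001 -1.   ] q [-0.49 -0.06  2.    0.    1.2  -0.53]
clock: 33.75
tcp_pos: [442.0, -179.3, 155.3]
eef_rot: [[-0.038, 0.999, 0.003], [0.999, 0.038, -0.002], [-0.002, 0.003, -1.0]]
ft_force: [0.3, -0.2, -1.0]
grip_width: 0.0
grip_force: 0.0
dz_deg 0.1 shift_cm [-7.06 -7.69  3.53] q6~-0.64
dz_deg -179.9 shift_cm [7.06 7.69 3.53] q6~-3.78
t 33.8 [ 442.  -179.3  155.3] tilt [ 0.003 -0.002 -1.   ] q [-0.49 -0.16  1.92 -0.    1.38 -0.53]
```

Move in front of the panel at height, then look.

```bash
python3 -m handwheel '{"commands":[{"gripper":0,"xyz":[-1.7,-1.9,0],"dr":[0,0,0]},{"gripper":0,"xyz":[-1.8,-2,0],"dr":[0,0,0]},{"gripper":0,"xyz":[-1.8,-2,0],"dr":[0,0,0]},{"gripper":0,"xyz":[-1.8,-1.8,0],"dr":[0,0,0]},{"gripper":0,"xyz":[0,0,0],"dr":[0,0,0]},{"gripper":0,"xyz":[0,0,0],"dr":[0,0,0]}]}'; python3 plan.py 367.7 -252.7 40 1.608; python3 look.py wide long round short; python3 p2.py | grep panel; python3 - <<'E'
from h import *
im=np.load("cur.npy"); r=rect(im,58.,3,x=(375,565),y=(-378,-115)); s=arm.read_camera("scene")
cv2.imwrite("pics/d3.png",cv2.cvtColor(r,cv2.COLOR_RGB2BGR))
E
```

```text
clock: 34.35
tcp_pos: [366.0, -252.3, 152.3]
eef_rot: [[-0.037, 0.999, -0.001], [0.999, 0.037, 0.001], [0.001, -0.001, -1.0]]
ft_force: [-0.6, -0.5, -0.6]
grip_width: -0.001
grip_force: 0.0
dz_deg -0.0 shift_cm [-0.04  0.17 11.23] q6~-0.64
dz_deg 180.0 shift_cm [ 0.04 -0.17 11.23] q6~2.50
t 34.4 [ 366.  -252.3  152.3] tilt [-0.001  0.001 -1.   ] q [-0.72 -0.25  2.    0.    1.39 -0.76]
wide in drawer [  0.8 -69.9] yaw 0.0 score 61.8
long in drawer [32.8 39.8] yaw 1.567 score 90.4
round in drawer [-29.    1.2] yaw 0.098 score 90.3
short in drawer [-28.8  71.2] yaw 1.567 score 84.4
panel v-90 -88:56 -86:58 -84:57 -82:56 -80:56 -78:56 -76:55 -74:55 -72:54 -70:53 -68:53 -66:53 -64:55 -62:55 -60:51 -58:44 -56:37
panel v50 -88:129 -86:107 -84:96 -82:93 -80:93 -78:89 -76:78 -74:75 -72:99 -70:125 -68:133 -66:135 -64:134 -62:126 -60:105 -58:84 -56:89
panel end 114:118 116:119 118:116 120:106 122:83 124:66 126:62 128:64 130:70 132:93
panel end -114:78 -116:77 -118:77 -120:78 -122:78 -124:78 -126:77 -128:77 -130:77 -132:77
```

View pics/d3.png

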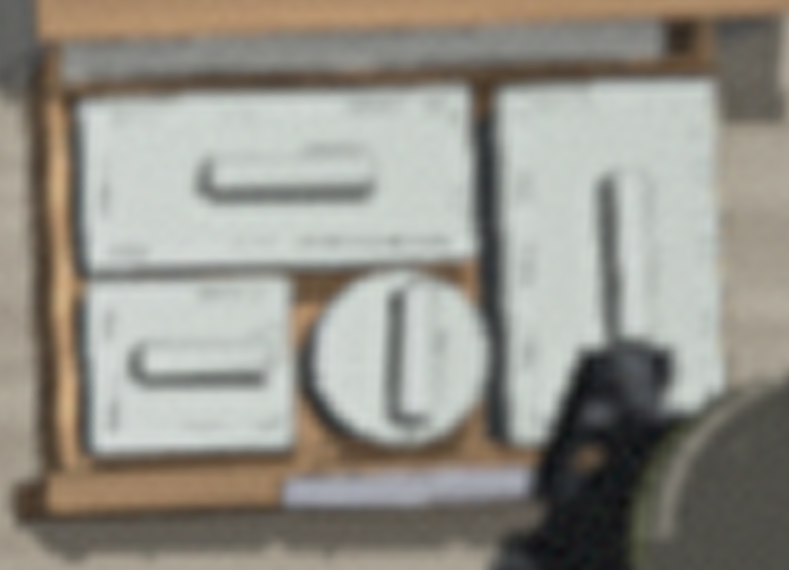

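All four tubs stand inside the drawer side by side, and the gripper waits in front of the panel. Descend and push.

```bash
python3 -m handwheel '{"commands":[{"gripper":0,"xyz":[0,0,2],"dr":[0,0,0]},{"gripper":0,"xyz":[0,0,4],"dr":[0,0,0]},{"gripper":0,"xyz":[0,0,4],"dr":[0,0,0]},{"gripper":0,"xyz":[0,0,1.2],"dr":[0,0,0]},{"gripper":0,"xyz":[0,0,0],"dr":[0,0,0]},{"gripper":0,"xyz":[0,0,0],"dr":[0,0,0]},{"gripper":0,"xyz":[0,0.4,0],"dr":[0,0,0]},{"gripper":0,"xyz":[0,0.4,0],"dr":[0,0,0]},{"gripper":0,"xyz":[0,0.4,0],"dr":[0,0,0]},{"gripper":0,"xyz":[0,0.4,0],"dr":[0,0,0]},{"gripper":0,"xyz":[0,0.4,0],"dr":[0,0,0]},{"gripper":0,"xyz":[0,0.6,0],"dr":[0,0,0]},{"gripper":0,"xyz":[0,0.8,0],"dr":[0,0,0]},{"gripper":0,"xyz":[0,1,0],"dr":[0,0,0]},{"gripper":0,"xyz":[0,1,0],"dr":[0,0,0]},{"gripper":0,"xyz":[0,0.6,0],"dr":[0,0,0]},{"gripper":0,"xyz":[0,0.2,0],"dr":[0,0,0]},{"gripper":0,"xyz":[0,0,0],"dr":[0,0,0]}]}'; python3 plan.py 522 -247 41 1.608
```

```text
clock: 36.25
tcp_pos: [429.0, -250.1, 41.2]
eef_rot: [[-0.039, 0.999, 0.0], [0.999, 0.039, 0.0], [0.0, 0.0, -1.0]]
ft_force: [-0.6, -0.6, -0.8]
grip_width: 0.0
grip_force: 0.0
dz_deg 0.1 shift_cm [-0.04  9.3   0.02] q6~-0.48
dz_deg -179.9 shift_cm [ 0.04 -9.3   0.02] q6~-3.62
t 36.2 [ 429.  -250.1   41.2] tilt [ 0.  0. -1.] q [-0.63  0.04  1.95  0.    1.15 -0.67]
```

```bash
python3 -m handwheel '{"commands":[{"gripper":0,"xyz":[0,0.3,0],"dr":[0,0,0]},{"gripper":0,"xyz":[0,0.6,0],"dr":[0,0,0]},{"gripper":0,"xyz":[0,0.8,0],"dr":[0,0,0]},{"gripper":0,"xyz":[0,0.8,0],"dr":[0,0,0]},{"gripper":0,"xyz":[0,0.8,0],"dr":[0,0,0]},{"gripper":0,"xyz":[0,0.8,0],"dr":[0,0,0]},{"gripper":0,"xyz":[0,0.8,0],"dr":[0,0,0]},{"gripper":0,"xyz":[0,0.8,0],"dr":[0,0,0]},{"gripper":0,"xyz":[0,0.8,0],"dr":[0,0,0]},{"gripper":0,"xyz":[0,0.8,0],"dr":[0,0,0]},{"gripper":0,"xyz":[0,0.5,0],"dr":[0,0,0]},{"gripper":0,"xyz":[0,0.3,0],"dr":[0,0,0]},{"gripper":0,"xyz":[0,0.1,0],"dr":[0,0,0]},{"gripper":0,"xyz":[0,0,0],"dr":[0,0,0]},{"gripper":0,"xyz":[0,0,0],"dr":[0,0,0]}]}'; python3 plan.py 522 -247 41 1.608
```

```text
clock: 37.75
tcp_pos: [509.5, -247.3, 41.4]
eef_rot: [[-0.038, 0.999, -0.002], [0.999, 0.038, 0.0], [0.0, -0.002, -1.0]]
ft_force: [-9.6, 1.1, 4.3]
grip_width: 0.0
grip_force: 0.0
dz_deg 0.0 shift_cm [-0.02  1.25  0.04] q6~-0.48
dz_deg -180.0 shift_cm [ 0.02 -1.25  0.04] q6~-3.62
t 37.8 [ 509.5 -247.3   41.4] tilt [-0.002  0.    -1.   ] q [-0.54  0.22  1.76 -0.    1.17 -0.58]
```

```bash
python3 -m handwheel '{"commands":[{"gripper":0,"xyz":[0,0.2,0],"dr":[0,0,0]},{"gripper":0,"xyz":[0,0,0],"dr":[0,0,0]},{"gripper":0,"xyz":[0,0,0],"dr":[0,0,0]}]}'; python3 - <<'E'
from h import *
a=arm.read_camera("top"); b=arm.read_camera("scene")
r=rect(a,63.,2,x=(400,620),y=(-400,-90)); sc=cv2.resize(b[130:230,270:400],None,fx=3.4,fy=4.4)[:440]
out=np.zeros((440,800,3),np.uint8)
r=cv2.resize(r,(400,284)); out[:284,:400]=r; out[:,400:]=cv2.resize(b[140:225,290:385],(400,440),interpolation=cv2.INTER_CUBIC)
cv2.imwrite("pics/shut.png",cv2.cvtColor(out,cv2.COLOR_RGB2BGR))
E
```

```text
clock: 38.05
tcp_pos: [509.6, -247.3, 41.4]
eef_rot: [[-0.038, 0.999, -0.006], [0.999, 0.038, 0.001], [0.001, -0.006, -1.0]]
ft_force: [-21.8, 1.2, 12.6]
grip_width: 0.001
grip_force: 0.7
```

View pics/shut.png

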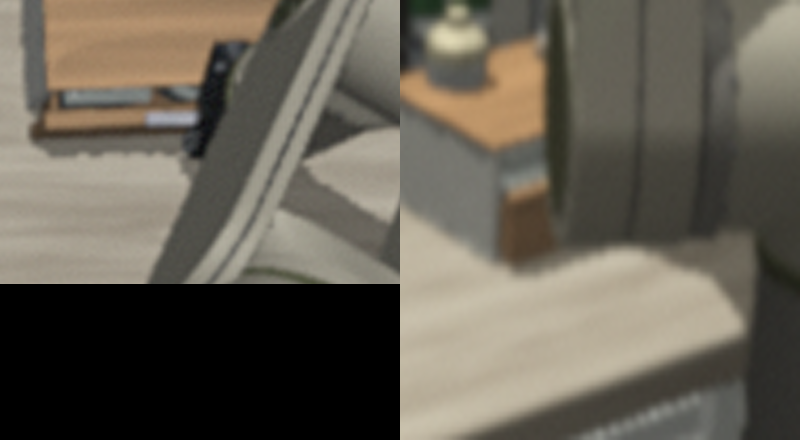

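The picture hides most of the panel behind the arm. The panel's left part (px 40–150, row 130) seems to be still some way out. I'll measure that.

```bash
python3 -m handwheel '{"commands":[{"gripper":0,"xyz":[0,-0.2,0],"dr":[0,0,0]},{"gripper":0,"xyz":[0,-1,0],"dr":[0,0,0]},{"gripper":0,"xyz":[0,0,0],"dr":[0,0,0]}]}'; cat > gap.py <<'E'
from h import *
im=arm.read_camera("top"); np.save("cur.npy",im); g=cv2.cvtColor(im,cv2.COLOR_RGB2GRAY).astype(float)
a=.037; c=(470.8,-248.8)
for lo,hi in((50,80),(85,115)):
    off=np.arange(-2,92,2); U,V=np.meshgrid(off,np.linspace(lo,hi,60),indexing="ij")
    x=c[0]+np.cos(a)*U-np.sin(a)*V; y=c[1]+np.sin(a)*U+np.cos(a)*V
    uv=proj("top",np.c_[x.ravel(),y.ravel(),np.full(x.size,63.)]); v=map_coordinates(g,[uv[:,1],uv[:,0]],order=3).reshape(x.shape).mean(1)
    print(lo," ".join(f"{o}:{k:.0f}" for o,k in zip(off,v)))
# where the shut panel's outer edge and the top's front edge (z 97) fall on the z=63 scale
E
python3 gap.py; python3 - <<'E'
from h import *
a=.037;c=np.array([470.8,-248.8]);R=np.array([[np.cos(a),-np.sin(a)],[np.sin(a),np.cos(a)]])
for v in(65,100):
    p=R@[81.5,v]+c; q=unproj("top",proj("top",[[*p,97.]]),63.)[0]; print("top edge drawn at",(R.T@(q[:2]-c)).round(1),"shut outer edge at 67.5")
K,d,r,t=cam("top"); print("cam",-cv2.Rodrigues(r)[0].T@t)
s=cv2.resize(arm.read_camera("scene")[120:240,250:410],(800,600),interpolation=cv2.INTER_CUBIC); cv2.imwrite("pics/sc.png",cv2.cvtColor(s,cv2.COLOR_RGB2BGR))
E
```

```text
clock: 38.45
tcp_pos: [499.9, -247.7, 41.4]
eef_rot: [[-0.038, 0.999, 0.0], [0.999, 0.038, -0.0], [-0.0, 0.0, -1.0]]
ft_force: [0.7, 0.3, -0.3]
grip_width: 0.002
grip_force: 0.0
50 -2:157 0:157 2:157 4:158 6:159 8:162 10:166 12:171 14:171 16:170 18:170 20:170 22:171 24:171 26:171 28:169 30:162 32:147 34:125 36:107 38:103 40:105 42:103 44:95 46:80 48:64 50:56 52:65 54:88 56:114 58:131 60:136 62:135 64:130 66:115 68:89 70:74 72:89 74:113 76:127 78:127 80:124 82:126 84:134 86:145 88:153 90:154
85 -2:158 0:158 2:159 4:159 6:158 8:157 10:160 12:165 14:167 16:167 18:167 20:169 22:171 24:171 26:170 28:167 30:158 32:140 34:119 36:107 38:103 40:103 42:102 44:94 46:79 48:62 50:56 52:72 54:98 56:122 58:135 60:138 62:136 64:133 66:120 68:99 70:80 72:84 74:101 76:113 78:116 80:113 82:113 84:123 86:140 88:151 90:151
top edge drawn at [88.1 54.9] shut outer edge at 67.5
top edge drawn at [88.1 91. ] shut outer edge at 67.5
cam [ 319.10562311  143.8400952  1222.61653114]
```

The panel's outer edge is at 53.7 and must reach 67.5, so 14 mm is still open. The stop came exactly when the gripper body (half width 42.5) met the carcass front at x ≈ 552, so the body is the likely obstacle. I'll tilt the tool so the fingertips lead and the body leans back, then push again gently.

```bash
python3 -m handwheel '{"commands":[{"gripper":0,"xyz":[0,-0.5,0],"dr":[0,0,0]},{"gripper":0,"xyz":[0,0,0],"dr":[-5,0,0]},{"gripper":0,"xyz":[0,0,0],"dr":[-7,0,0]},{"gripper":0,"xyz":[0,0,0],"dr":[-7,0,0]},{"gripper":0,"xyz":[0,0,0],"dr":[-6,0,0]},{"gripper":0,"xyz":[0,0,0],"dr":[0,0,0]},{"gripper":0,"xyz":[0,0,0],"dr":[0,0,0]}]}'; python3 gap.py | cut -c1-20 ; python3 plan.py 500 -247 41 1.608 | tail -1
```

```text
clock: 39.25
tcp_pos: [495.0, -248.1, 41.4]
eef_rot: [[-0.037, 0.907, 0.42], [0.999, 0.033, 0.016], [0.0, 0.421, -0.907]]
ft_force: [0.4, -1.1, 1.1]
grip_width: -0.001
grip_force: 0.0
50 -2:157 0:158 2:15
85 -2:159 0:159 2:16
t 39.3 [ 496.  -248.5   42.2] tilt [ 0.421  0.015 -0.907] q [-0.76 -0.1   2.16  0.42  0.82 -1.05]
```

```bash
python3 -m handwheel '{"commands":[{"gripper":0,"xyz":[0,0.36,0.17],"dr":[0,0,0]},{"gripper":0,"xyz":[0,0.36,0.17],"dr":[0,0,0]},{"gripper":0,"xyz":[0,0.36,0.17],"dr":[0,0,0]},{"gripper":0,"xyz":[0,0.36,0.17],"dr":[0,0,0]},{"gripper":0,"xyz":[0,0.27,0.13],"dr":[0,0,0]},{"gripper":0,"xyz":[0,0.18,0.08],"dr":[0,0,0]},{"gripper":0,"xyz":[0,0,0],"dr":[0,0,0]}]}'; python3 gap.py
```

```text
clock: 40.0
tcp_pos: [516.7, -246.8, 41.2]
eef_rot: [[-0.038, 0.906, 0.422], [0.999, 0.035, 0.016], [0.0, 0.423, -0.906]]
ft_force: [0.2, -0.1, 0.6]
grip_width: 0.003
grip_force: 0.0
50 -2:157 0:158 2:158 4:158 6:159 8:163 10:167 12:171 14:172 16:171 18:171 20:172 22:172 24:171 26:171 28:170 30:166 32:155 34:133 36:112 38:105 40:104 42:105 44:102 46:93 48:74 50:57 52:57 54:76 56:102 58:124 60:134 62:136 64:134 66:126 68:108 70:88 72:82 74:99 76:119 78:129 80:130 82:131 84:138 86:147 88:153 90:153
85 -2:158 0:159 2:160 4:160 6:158 8:158 10:161 12:166 14:168 16:169 18:169 20:170 22:172 24:172 26:170 28:169 30:167 32:158 34:139 36:115 38:104 40:103 42:103 44:99 46:89 48:74 50:59 52:57 54:74 56:101 58:125 60:137 62:139 64:136 66:127 68:105 70:79 72:77 74:94 76:110 78:112 80:107 82:107 84:122 86:141 88:152 90:152
```

```bash
python3 -m handwheel '{"commands":[{"gripper":0,"xyz":[0,0.27,0.13],"dr":[0,0,0]},{"gripper":0,"xyz":[0,0.27,0.13],"dr":[0,0,0]},{"gripper":0,"xyz":[0,0.18,0.08],"dr":[0,0,0]},{"gripper":0,"xyz":[0,0,0],"dr":[0,0,0]}]}'; python3 -m handwheel '{"commands":[{"gripper":0,"xyz":[0,0.18,0.08],"dr":[0,0,0]},{"gripper":0,"xyz":[0,0.09,0.04],"dr":[0,0,0]},{"gripper":0,"xyz":[0,0.09,0.04],"dr":[0,0,0]},{"gripper":0,"xyz":[0,0,0],"dr":[0,0,0]}]}'; python3 gap.py
```

```text
clock: 40.45
tcp_pos: [524.7, -246.7, 41.3]
eef_rot: [[-0.038, 0.906, 0.423], [0.999, 0.035, 0.016], [-0.0, 0.423, -0.906]]
ft_force: [1.0, -0.3, -0.5]
grip_width: 0.002
grip_force: 0.0
clock: 40.85
tcp_pos: [528.3, -246.5, 41.2]
eef_rot: [[-0.038, 0.906, 0.422], [0.999, 0.035, 0.016], [-0.0, 0.423, -0.906]]
ft_force: [-1.7, -0.3, -0.1]
grip_width: -0.001
grip_force: 0.6
50 -2:158 0:158 2:158 4:158 6:160 8:163 10:168 12:172 14:172 16:171 18:171 20:172 22:173 24:172 26:171 28:169 30:167 32:167 34:168 36:169 38:168 40:168 42:162 44:144 46:118 48:104 50:103 52:104 54:105 56:99 58:85 60:66 62:55 64:63 66:84 68:105 70:112 72:104 74:91 76:81 78:75 80:72 82:87 84:117 86:143 88:155 90:155
85 -2:159 0:159 2:160 4:160 6:159 8:158 10:161 12:166 14:168 16:168 18:168 20:170 22:172 24:171 26:169 28:168 30:167 32:167 34:168 36:169 38:168 40:163 42:154 44:138 46:119 48:107 50:107 52:107 54:104 56:97 58:81 60:64 62:56 64:62 66:83 68:106 70:113 72:103 74:89 76:82 78:74 80:67 82:76 84:109 86:139 88:153 90:152
```

It was the gripper body. The panel edge is now at about 66 of 67.5. Press to the stop.

```bash
python3 -m handwheel '{"commands":[{"gripper":0,"xyz":[0,0.09,0.04],"dr":[0,0,0]},{"gripper":0,"xyz":[0,0.09,0.04],"dr":[0,0,0]},{"gripper":0,"xyz":[0,0,0],"dr":[0,0,0]}]}'; python3 -m handwheel '{"commands":[{"gripper":0,"xyz":[0,0.09,0.04],"dr":[0,0,0]},{"gripper":0,"xyz":[0,0.09,0.04],"dr":[0,0,0]},{"gripper":0,"xyz":[0,0,0],"dr":[0,0,0]}]}'; python3 gap.py | tail -1 | cut -c 200-
```

```text
clock: 41.2
tcp_pos: [528.9, -246.5, 41.1]
eef_rot: [[-0.039, 0.907, 0.42], [0.999, 0.035, 0.017], [0.0, 0.42, -0.907]]
ft_force: [-22.3, 1.1, 14.7]
grip_width: 0.001
grip_force: 10.6
clock: 41.5
tcp_pos: [529.2, -246.4, 40.9]
eef_rot: [[-0.04, 0.908, 0.417], [0.999, 0.036, 0.017], [0.001, 0.418, -0.909]]
ft_force: [-42.7, 2.0, 29.6]
grip_width: -0.004
grip_force: 21.3
4 56:97 58:82 60:65 62:56 64:61 66:82 68:105 70:114 72:103 74:89 76:82 78:73 80:67 82:76 84:108 86:138 88:152 90:153
```

That is a stiff stop at the panel. Back away, rise clear, and check.

```bash
python3 -m handwheel '{"commands":[{"gripper":0,"xyz":[0,-0.3,-0.1],"dr":[0,0,0]},{"gripper":0,"xyz":[0,-1.5,-0.7],"dr":[0,0,0]},{"gripper":0,"xyz":[0,-3,-1.5],"dr":[0,0,0]},{"gripper":0,"xyz":[0,-3.5,-1.5],"dr":[0,0,0]},{"gripper":0,"xyz":[0,-3.5,-1.5],"dr":[0,0,0]},{"gripper":0,"xyz":[0,0,-4.5],"dr":[0,0,0]},{"gripper":0,"xyz":[4.5,0,-2],"dr":[0,0,0]},{"gripper":0,"xyz":[4.8,0,0],"dr":[0,0,0]},{"gripper":0,"xyz":[4.8,0,0],"dr":[0,0,0]},{"gripper":0,"xyz":[4.8,0,0],"dr":[0,0,0]},{"gripper":0,"xyz":[4.8,0,0],"dr":[0,0,0]},{"gripper":0,"xyz":[4.8,0,0],"dr":[0,0,0]},{"gripper":0,"xyz":[4.8,0,0],"dr":[0,0,0]},{"gripper":0,"xyz":[0,0,0],"dr":[0,0,0]},{"gripper":0,"xyz":[0,0,0],"dr":[0,0,0]}]}'; python3 gap.py | cut -c 200-; python3 - <<'E'
from h import *
im=np.load("cur.npy"); sc=arm.read_camera("scene"); out=np.zeros((440,800,3),np.uint8)
out[:300,:400]=cv2.resize(im[120:262,335:445][:110],(400,300),interpolation=cv2.INTER_CUBIC)
out[:,400:]=cv2.resize(sc[140:240,285:385],(400,440),interpolation=cv2.INTER_CUBIC)
cv2.imwrite("pics/final.png",cv2.cvtColor(out,cv2.COLOR_RGB2BGR))
E
```

```text
clock: 43.05
tcp_pos: [409.1, 52.4, 122.5]
eef_rot: [[-0.054, 0.925, 0.377], [0.998, 0.043, 0.038], [0.019, 0.378, -0.926]]
ft_force: [-0.5, -0.3, 0.3]
grip_width: 0.0
grip_force: 0.0
56:94 58:80 60:63 62:52 64:58 66:80 68:100 70:107 72:99 74:87 76:78 78:71 80:68 82:82 84:111 86:135 88:147 90:147
 56:92 58:77 60:61 62:53 64:59 66:79 68:100 70:108 72:98 74:85 76:77 78:70 80:64 82:72 84:102 86:131 88:145 90:145
```

View pics/final.png

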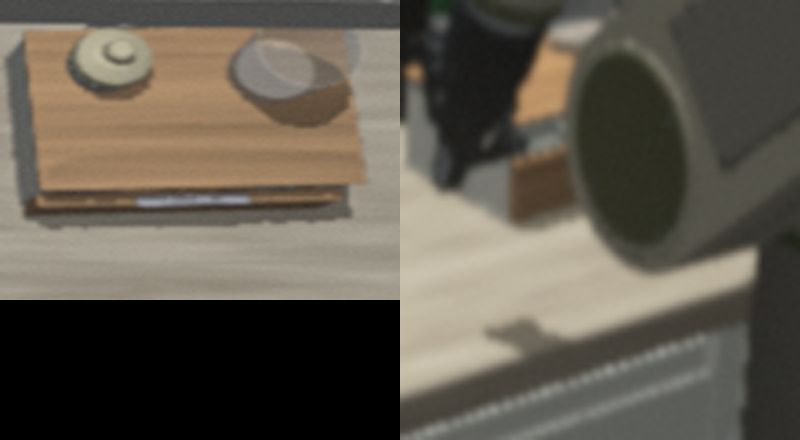

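The final picture shows the drawer panel tight against the carcass (row ~200). Panel travel measures 143 mm, ending on the rigid stop, and the arm is clear. Hand in.

```bash
python3 -c "
from rig import arm
print(arm.sign_off())"
```

```text
the job is handed in; nothing more can be done
None
```

All four tubs stand in the drawer side by side with the wide one across the right end, and the drawer is pushed onto its stop (143 of 145 mm travel measured); the job is handed in at about 43 s, its result was not reported, and the final push peaked at 43 N on x at the wrist, applied through the fingertips.

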